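Hold the longest optical cell in the photometer's light path

TASK

Check the longest of the three glass cells in the open-path photometer: first slide the shutter on the lamp housing fully open by its knob, then take the longest cell out of the rack, gripping it by its two wide frosted faces only and never touching its clear end windows. Hold it upright and still in the middle of the gap between lamp and detector, windows square to the beam, so that the beam passes centrally through the lower half of the windows and the cell touches nothing but the fingers. The program finishes while still holding it there; leave the other cells in the rack and everything else where it is.

Things in the scene. Friction and masses are not known exactly. Their poses are not given: they have to be found in the camera images.
- long_cell_center (a point): Centre, half-way up (32 over the underside), of the longest of three closed glass cells in the rack: 44 long (its y, the way light goes) x 20 wide (x) x 64 high (z), top 6 a white stopper lid of the same outline; under 110 g. The wide faces (+x, -x, 20 apart) are frosted: grip these. The narrow ends (+y, -y, 44 apart) are clear windows. Which well it stands in varies.
- long_cell: The same cell: its origin is the centre of the underside, axes as above.
- long_cell_windows: The two clear end windows of the longest cell (fixed parts of it, origin and axes as long_cell), each 15 wide (x), from 3 to 58 above the underside. Fingers must not touch them.
- medium_cell_center (a point): The middle one of the cells: 32 long (y) x 20 wide x 64 high, otherwise alike; its centre, half-way up. Stays in the rack.
- short_cell_center (a point): The shortest cell: 22 long (y) x 20 wide x 64 high, otherwise alike; its centre, half-way up. Stays in the rack.
- rack: Low fixed grey rack, 62 (x) x 230 (y) x 14 high, origin at the centre of its underside. Three wells along its y axis at -75, 0 and +75, each 23.5 (x) x 47.5 (y), 10 deep (floor 4 above the bench); in each stands one cell, long side along the row, 54 of it above the rack's top.
- photometer: Fixed photometer, origin on the bench under mid-gap, front (-x) to the robot. White lamp housing at its +y end (110 in x, y +60 to +140), white detector housing at -y (100 in x, y -60 to -120), both 120 high; a black snout 28 across reaches 10 from the detector into the gap on the beam. The gap is open above a base plate 100 wide, top 20 above the bench.
- beam_mid (a point): Middle of the light path: on the beam, half-way between the two housings, 95 above the bench. The beam is level, about 5 across, and runs along this frame's y axis from the lamp (+y) to the detector (-y).
- shutter (a joint): Shutter travel in m: starts at 0 to 0.008 (lens covered); 0.036 is fully open (end stop). It grows as the knob slides along the photometer's -x (towards its front); friction (1.5 N) holds it where left. The blade is a dark plate, 30 wide, 2 thick, hanging in the gap before the lens, 5 off the lamp housing.
- shutter_knob (a point): Centre of the black shutter knob above the lamp housing: a block 14 (x) x 22 (y) x 28 high, its underside 19 and top 47 above the housing's top (this point is 153 above the bench), on a thin stalk on a metal foot 30 (x) x 22 (y) whose top is 4.5 above the housing. Axes as the photometer's.
- beaker_250: Empty clear beaker, 94 tall, at the back; leave it alone.
- jar: Plastic sample jar with screw lid, 90 tall, at the back; leave it alone.
- timer: Small flat digital timer, 66 x 66 x 18, at the back; leave it alone.
- crucible: Small white ceramic crucible, 42 across and 36 tall, near the front edge; leave it alone.
- weight: Brass calibration weight, 24 across and 37 tall, near the front edge; leave it alone.
- marker: Felt marker pen lying down, 135 long, near the front edge; leave it alone.
- tape: Roll of masking tape lying flat, 98 across and 25 high, left of the rack; leave it alone.

How it is judged:
By the outcome, as a careful person would: the job done as asked, in the order asked, and still so for the second after the job is handed in, while the arm keeps its last pose, push and grip.
It also fails if it takes over 50 s, if anything falls off the work surface, if the arm or the gripper's body presses on something with over 40 N, if the wrist force passes 120 N, or if a joint passes its speed limit or range.

ROBOT

A 6-joint arm with a two-finger parallel gripper is mounted at the origin on a cart in front of the work surface, level with it; the furniture and walls round the work are solid. World frame = base frame: x ahead of the robot, y to its left, z up, the work surface at z = 0. Lengths are in m, angles in rad, forces in N, time in s.
With the tool pointing down it reaches from about 0.35 to 0.775 m from the base axis. Payload 5.5 kg.
Tool frame: the origin (TCP) lies midway between the tips of the shut fingers; the grasp point (between the pads) lies 19 mm behind it (pinch_z is the distance from the TCP to the grasp point, in m); z points along the fingers, x is the direction in which the jaws open and shut, and the axes are right-handed (so a half turn about z gives the same grasp; the last joint's range is limited). The gripper opens to 85 mm and grips with 20 to 120 N. Pads are 22 mm wide; open, the fingers measure 114 mm over their backs; the gripper's body (76 mm by 85 mm) begins 54 mm behind the grasp point. The pads swing forward as they close: fully open they stand 13 mm farther back than shut.
Start: joints at [-1.358, 0.313, 0.046, 1.304, 0, 1.431], TCP at [0.199, -0.54, 0.204] pointing down, gripper open.
Joint ranges: [-2.76, 2.76], [-0.86, 1.69], [-1.03, 1.26], [-2.2, 2.34], [-1.47, 1.5], [-3.14, 3.14]. Speed limits (rad/s): [2.57, 2.57, 3.14, 3.14, 3.14, 3.14].

INTERFACE

Orientations are given as a unit quaternion [w, x, y, z].
In Python, from workcell import get_state, read_camera, camera_info, hand_in, trace, pinch_z gives the robot as it stands. The module is installed in compiled form; this text tells all that it offers.
- The arm moves only by the tool arm_command, never from a script. Its argument "steps" is text: rows parted by semicolons, each of 4 numbers parted by spaces: the shift along the world's x, y, z in mm, then the turn about the world's z in rad. In form: tx ty tz spin; .... A call has 1 to 20 rows; each row is the pose to reach, as a shift and turn from the pose measured when the call began; what a row does not reach only later rows make up. A row lasts 1/8 s, in which the tool goes at most 62.5 mm and 10.7 degrees, less where a joint would pass 70% of its speed; a pose out of reach is approached as far as the arm can. A call with a gripper value outside its range is refused whole. "fingers" is the gripper command: -1 is shut, 1 is fully open, values between are in proportion, set as the call begins (left out, the last holds). The fingers move at their own pace and stop on an object; "newtons" is the grip in N (left out, the last holds). Time passes only in rows, so rows that repeat a pose let the fingers close. It gives the time, the measured TCP pose, the force and the opening at its end, in the units of the state.
- get_state(): the state, without advancing time (a new reading comes with each control period).
- read_camera(name): name is "side" or "top"; returns the picture (384x512x3 uint8, red, green, blue); there is no depth.
- camera_info(name): a dict with "mtx" (3x3 intrinsics, pixels), "R" (3x3) and "t" (3): a world point X has camera coordinates R X + t. Camera axes: x right, y down, z forward; pixel columns grow to the right and rows downward; lengths in m; the calibration is good to about 2 mm. A picture is of the moment at which its call begins. camera_info takes no time and is no camera call.
- hand_in(): hands the job in, once; it reports no verdict.
Trained networks look in the newest picture that a camera, given by its name, has taken for a name from the list of things; names that differ only in an ending like _2 or _b are one class to them, and where a whole thing is asked for, a point or a joint stands for the part that bears it (a point fixed in the world has none). Each returns a list of dicts, best first, with "score" (0 to 1); they miss things now and then, are a little off and sometimes report something else, mostly with a low value. They report only what shows in the picture. A call takes as long as a camera call.
- trace(camera, name): "mask" (384x512 bool, what is visible of it) and "box" ([left, top, width, height] in pixels, round what is visible of it).
The state is a dict: "clock": time; "joint_pos": joint angles; "qvel": joint speeds; "tau": joint torques, N m; "tcp_pos": TCP position; "orientation": TCP orientation; "wrist_force": force on the tool from outside, world axes, zero at the start; "ft_torque": the same for the moment, N m; "finger_gap": finger opening in m.
Only numpy, scipy, OpenCV 4.12 (cv2) and the standard library are available. Lean on these libraries where they do the work, as an engineer would, in place of code of your own. Each camera call takes 0.05 s, during which the arm holds its last target.

## Working session

There is one attempt and no reset: what is moved stays moved. The work goes in short steps, Python scripts to look and compute and a tool call to move; the robot and the scene stay as the last step left them, time stands still between calls to the robot, and variables do not carry over. Pictures are saved under pics/ and viewed, and the job is handed in when it is done.

Besides the shell and the picture viewer there is one more tool, called after ">>>" as name(argument=value, ...) on one line, values as JSON. arm_command: Moves the arm, as the interface text tells. Its arguments: {"type":"object","properties":{"steps":{"type":"string"},"fingers":{"type":"number"},"newtons":{"type":"number"}},"required":["steps"]}

```bash
mkdir -p pics; python3 - <<'E'
from workcell import *
import cv2,numpy as np
print(pinch_z, get_state())
for c in("side","top"):
    im=read_camera(c); cv2.imwrite(f"pics/{c}0.png",im[:,:,::-1])
    i=camera_info(c); print(c,i, -i["R"].T@i["t"])
E
```

```text
0.0187 {'clock': 0.0, 'joint_pos': array([-1.35760321e+00,  3.13986010e-01,  4.49623587e-02,  1.30359253e+00,
        1.66487433e-05,  1.43119199e+00]), 'qvel': array([-0.00017967, -0.00049226, -0.00037715, -0.00099166,  0.00125981,
       -0.00086862]), 'tau': array([-1.42225759e-03, -4.80629826e+01,  2.98531258e+01,  1.94024836e-02,
       -1.37001266e-04, -6.52735039e-07]), 'tcp_pos': array([ 0.19854958, -0.53903041,  0.20281031]), 'orientation': array([-6.25408731e-04,  8.20220453e-01, -5.72046834e-01, -6.60981642e-04]), 'wrist_force': array([ 0.34361369, -0.24898764,  0.16158297]), 'ft_torque': array([-0.02051376, -0.0030297 , -0.0538486 ]), 'finger_gap': 0.08517709819201967}
side {'mtx': array([[487.28708375,   0.        , 260.6913873 ],
       [  0.        , 487.28708375, 192.17127813],
       [  0.        ,   0.        ,   1.        ]]), 'R': array([[-0.99732304,  0.07191197, -0.01324459],
       [ 0.04691946,  0.49043645, -0.870213  ],
       [-0.0560831 , -0.8685049 , -0.49249764]]), 't': array([ 0.54186239, -0.00953476,  2.04257462])} [0.65541314 1.73969587 1.00484265]
top {'mtx': array([[448.87535345,   0.        , 250.54893621],
       [  0.        , 448.87535345, 188.98934257],
       [  0.        ,   0.        ,   1.        ]]), 'R': array([[ 0.02671343, -0.99951526,  0.0159889 ],
       [-0.99644729, -0.02790257, -0.07946217],
       [ 0.07986978, -0.01380939, -0.99670965]]), 't': array([0.15000159, 0.55994668, 1.3960046 ])} [0.44245172 0.18483079 1.43350747]
```

View pics/side0.png

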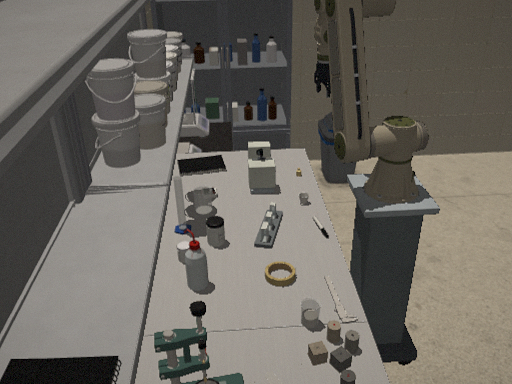

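View pics/top0.png

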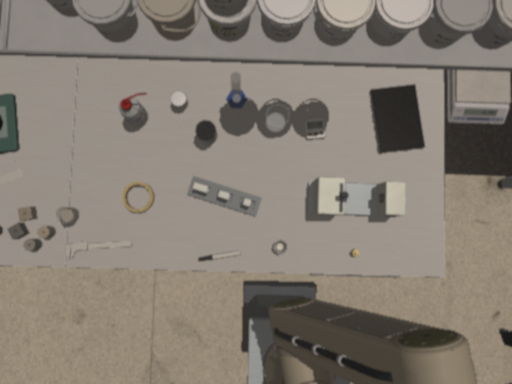

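```bash
python3 - <<'E'
from workcell import *
import cv2,numpy as np
for c in("side","top"):
    for n in ["long_cell","long_cell_windows","medium_cell_center","short_cell_center","rack","photometer","shutter","shutter_knob"]:
        r=trace(c,n)
        print(c,n,[(round(d["score"],2),np.round(d["box"],1).tolist(),int(d["mask"].sum())) for d in r[:3]])
        if r: np.save(f"pics/{c}_{n}.npy",r[0]["mask"])
E
```

```text
side long_cell []
side long_cell_windows [(0.64, [195.0, 186.0, 13.8, 27.9], 429), (0.52, [261.9, 227.4, 4.1, 13.4], 50)]
side medium_cell_center [(0.43, [265.4, 210.1, 7.3, 15.8], 99)]
side short_cell_center [(0.53, [270.3, 203.2, 6.1, 14.6], 53)]
side rack [(0.97, [254.1, 210.4, 27.8, 37.3], 256)]
side photometer [(0.91, [246.2, 140.5, 30.3, 53.3], 1300)]
side shutter [(0.51, [256.1, 146.0, 10.0, 17.3], 69), (0.2, [192.8, 185.9, 20.1, 32.5], 467)]
side shutter_knob [(0.52, [259.2, 154.8, 8.2, 4.4], 32), (0.17, [253.9, 210.3, 28.6, 40.4], 346)]
top long_cell []
top long_cell_windows [(0.61, [197.0, 248.8, 40.8, 16.1], 231)]
top medium_cell_center [(0.47, [218.7, 188.9, 8.8, 9.5], 75)]
top short_cell_center []
top rack [(0.9, [185.7, 176.1, 72.0, 36.3], 1269)]
top photometer [(0.91, [306.4, 174.9, 100.5, 42.2], 3229), (0.46, [352.5, 250.4, 6.5, 3.8], 35)]
top shutter [(0.39, [342.3, 189.9, 6.1, 12.2], 89)]
top shutter_knob [(0.35, [192.3, 182.2, 19.3, 9.1], 130)]
```

```bash
python3 - <<'E'
import cv2
t=cv2.imread("pics/top0.png"); s=cv2.imread("pics/side0.png")
cv2.imwrite("pics/z1.png",cv2.resize(t[165:225,300:420],None,fx=6.6,fy=6.6,interpolation=cv2.INTER_CUBIC))
cv2.imwrite("pics/z2.png",cv2.resize(t[170:220,180:270],None,fx=8,fy=8,interpolation=cv2.INTER_CUBIC))
a=cv2.resize(s[135:200,235:285],None,fx=8,fy=8,interpolation=cv2.INTER_CUBIC)
b=cv2.resize(s[195:255,245:290],None,fx=8,fy=8,interpolation=cv2.INTER_CUBIC)
cv2.imwrite("pics/z3.png",a);cv2.imwrite("pics/z4.png",b)
E
```

```text
(no output)
```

View pics/z1.png

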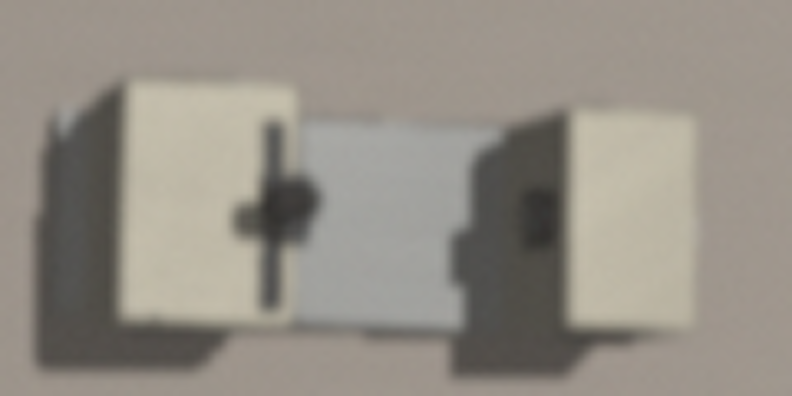

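View pics/z2.png

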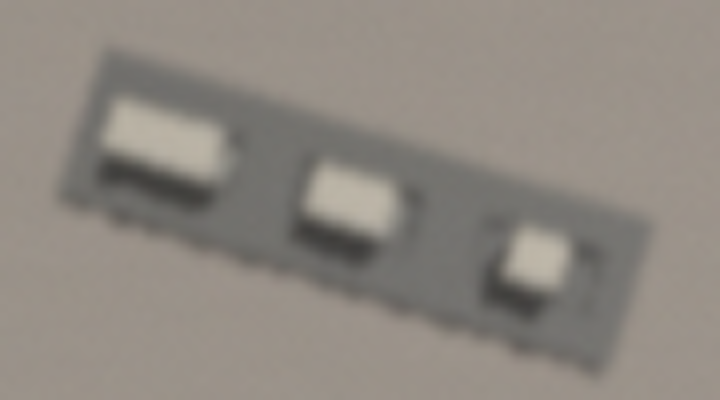

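View pics/z3.png

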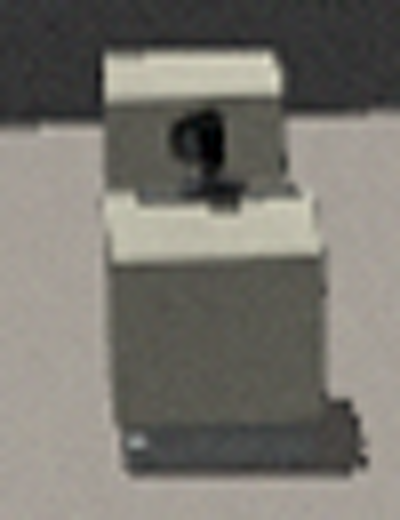

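View pics/z4.png

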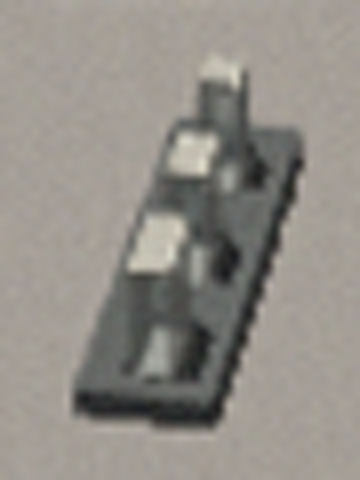

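```bash
cat > h.py <<'E'
from workcell import *
import cv2,numpy as np
from scipy.optimize import least_squares
def unproj(c,uv,z):
    i=camera_info(c); uv=np.atleast_2d(uv).astype(float)
    d=np.c_[uv,np.ones(len(uv))]@np.linalg.inv(i["mtx"]).T@i["R"]
    C=-i["R"].T@i["t"]; s=(z-C[2])/d[:,2]
    return C+d*s[:,None]
def proj(c,X):
    i=camera_info(c); p=(np.atleast_2d(X)@i["R"].T+i["t"])@i["mtx"].T
    return p[:,:2]/p[:,2:]
def rect(c,mask_fn,roi,z,up=8):
    """bright blobs -> min area rect in world at height z; roi r0 r1 c0 c1"""
    im=cv2.imread(c) if isinstance(c,str) and c.endswith('png') else c
E
python3 - <<'E'
from h import *
im=cv2.imread("pics/top0.png")
def blobs(roi,thr,z,inv=False,amin=100):
    r0,r1,c0,c1=roi
    g=cv2.cvtColor(im,cv2.COLOR_BGR2GRAY)[r0:r1,c0:c1]
    up=8
    G=cv2.resize(g,None,fx=up,fy=up,interpolation=cv2.INTER_CUBIC)
    m=((G<thr) if inv else (G>thr)).astype(np.uint8)
    cs,_=cv2.findContours(m,cv2.RETR_EXTERNAL,cv2.CHAIN_APPROX_NONE)
    for k in cs:
        if cv2.contourArea(k)<amin*up*up/4: continue
        uv=(k[:,0]+0.5)/up-0.5+[c0,r0]
        W=unproj("top",uv,z)[:,:2]*1000
        (cx,cy),(w,h),a=cv2.minAreaRect(W.astype(np.float32))
        print(z,thr,"c",round(cx,1),round(cy,1),"size",round(w,1),round(h,1),"ang",round(a,2))
for t in (165,180): print("housing");blobs((165,225,300,420),t,.12,amin=500)
for t in (150,165,180): print("lids");blobs((170,220,180,270),t,.068)
print("rack");blobs((170,220,180,270),138,.014,inv=True,amin=1000)
g=cv2.cvtColor(im,cv2.COLOR_BGR2GRAY); print(g[178:208:3,300:410:5])
E
```

```text
housing
0.12 165 c 535.1 -261.8 size 55.2 95.3 ang 89.96
0.12 165 c 537.5 -71.6 size 74.8 106.3 ang 88.76
housing
0.12 180 c 534.3 -260.6 size 49.4 88.8 ang 89.42
0.12 180 c 537.2 -71.3 size 70.2 101.0 ang 88.64
lids
0.068 150 c 512.6 176.0 size 20.3 19.0 ang 76.31
0.068 150 c 533.2 247.2 size 32.3 18.6 ang 73.91
0.068 150 c 554.1 319.2 size 44.5 18.8 ang 75.61
lids
0.068 165 c 512.6 176.1 size 17.7 15.4 ang 73.13
0.068 165 c 533.4 247.7 size 28.8 15.1 ang 73.13
0.068 165 c 554.2 319.7 size 40.2 15.1 ang 75.17
lids
rack
0.014 138 c 530.9 249.6 size 233.1 71.4 ang 73.88
[[148 149 149 131 176 182 180 178 177 152 151 150 151 151 151 152 151 151
  151 152 152 151]
 [148 150 152  80 182 190 190 188 186 155 148 148 151 150 150 151 149 131
  156 162 157 151]
 [150 149 117  77 184 188 185 187 122 158 164 159 160 153 152 138  86  99
  188 187 185 165]
 [149 144  82  77 183 187 185 185 115 156 166 166 164 162 162  93  77 100
  187 184 187 164]
 [150 136  81  77 181 185 184 185 111 143 164 166 165 163 149  79  77 101
  186 187 185 162]
 [150 137  83  77 182 183 182 185  77  67 164 164 163 161 146  78  68 101
  189 187 182 161]
 [149 133  83  77 183 187 185 153  52  58 162 162 162 161 146  78  56 102
  189 184 181 162]
 [149 107  83  77 185 185 185 135  60  80 162 162 161 160 120  77  57 104
  185 182 181 168]
 [150 108  82  77 186 185 184 182  96 136 162 164 162 162  80  78  61 105
  185 182 182 164]
 [150 107  82  77 187 184 185 187  94 162 162 161 161 161  80  78  77 106
  185 182 181 162]]
```

```bash
cat >> h.py <<'E'
def edge_fit(items,x0,imgs,search=4,n=15,offs=False,verbose=True):
    """items: list of (cam, A(local3), B(local3)) edges; pose x=(px,py,yaw) m. max-gradient search normal to edge"""
    def T(x,P):
        c,s=np.cos(x[2]),np.sin(x[2]); P=np.asarray(P)
        return np.c_[x[0]+c*P[:,0]-s*P[:,1], x[1]+s*P[:,0]+c*P[:,1], P[:,2]]
    x=np.array(x0,float)
    for it in range(6):
        sr=search if it<2 else search/2
        obs=[]
        for cam,A,B in items:
            f=np.linspace(.12,.88,n)[:,None]
            L=np.asarray(A)*(1-f)+np.asarray(B)*f
            p=proj(cam,T(x,L)); d=p[-1]-p[0]; d/=np.hypot(*d); nn=np.array([-d[1],d[0]])
            t=np.arange(-sr,sr+.01,.1)
            q=p[:,None]+t[None,:,None]*nn
            I=cv2.remap(cv2.GaussianBlur(imgs[cam],(0,0),.7),q[...,0].astype(np.float32),q[...,1].astype(np.float32),cv2.INTER_CUBIC)
            g=np.abs(np.gradient(I.astype(float),axis=1)).mean(0)   # edge is straight: average
            k=g.argmax(); obs.append((t[k],g[k]*10,p,nn))
        # refined target points
        tg=[(cam,L0,p+o[0]*o[3],o[3]) for (cam,A,B),o in zip(items,obs) for p in [o[2]] for L0 in [np.asarray(A)*(1-np.linspace(.12,.88,n)[:,None])+np.asarray(B)*np.linspace(.12,.88,n)[:,None]]]
        def res(v):
            r=[]
            for cam,L,P,nn in tg: r.append(((proj(cam,T(v,L))-P)@nn))
            return np.concatenate(r)
        s=least_squares(res,x,loss="soft_l1",f_scale=.3); x=s.x
    if verbose:
        print("pose mm",np.round(x[:2]*1000,2),"yaw deg",round(np.degrees(x[2]),2))
        r=res(x).reshape(len(items),-1).mean(1)
        for (cam,A,B),rr,o in zip(items,r,obs): print("  ",cam,np.round(np.array(A)*1000),np.round(np.array(B)*1000),"res px",round(rr,2),"grad",round(o[1],0))
    return x
def box_top(cam,x0,x1,y0,y1,z,which="0123"):
    c=[(x0,y0,z),(x1,y0,z),(x1,y1,z),(x0,y1,z)]
    return [(cam,c[int(k)],c[(int(k)+1)%4]) for k in which]
E
python3 - <<'E'
from h import *
G={c:cv2.cvtColor(cv2.imread(f"pics/{c}0.png"),cv2.COLOR_BGR2GRAY) for c in("top","side")}
def ph(c): return box_top(c,-.055,.055,.06,.14,.12)+box_top(c,-.05,.05,-.12,-.06,.12)
def phs(c): return box_top(c,-.055,.055,.06,.14,.12)+box_top(c,-.05,.05,-.12,-.06,.12,"123")
x0=[.536,-.1715,-.012]
edge_fit(ph("top"),x0,G); edge_fit(phs("side"),x0,G,search=3); edge_fit(ph("top")+phs("side"),x0,G,search=3)
def rk(c): return box_top(c,-.031,.031,-.115,.115,.014)
r0=[.533,.2485,-.281]
edge_fit(rk("top"),r0,G,search=3);edge_fit(rk("side"),r0,G,search=3)
def lid(c,h): return box_top(c,-.01,.01,-h,h,.068)
for n,p,h in(("long",[.5542,.3194,-.27],.022),("med",[.5333,.2474,-.28],.016)):
  print(n)
  for c in("top","side"): edge_fit(lid(c,h),p,G,search=2)
E
```

```text
pose mm [ 534.5  -170.36] yaw deg -0.85
   top [-55.  60. 120.] [ 55.  60. 120.] res px 2.18 grad 20.0
   top [ 55.  60. 120.] [ 55. 140. 120.] res px 0.68 grad 15.0
   top [ 55. 140. 120.] [-55. 140. 120.] res px 0.62 grad 38.0
   top [-55. 140. 120.] [-55.  60. 120.] res px 0.62 grad 32.0
   top [ -50. -120.  120.] [  50. -120.  120.] res px 0.48 grad 13.0
   top [  50. -120.  120.] [ 50. -60. 120.] res px 0.84 grad 13.0
   top [ 50. -60. 120.] [-50. -60. 120.] res px 0.82 grad 42.0
   top [-50. -60. 120.] [ -50. -120.  120.] res px 0.76 grad 30.0
pose mm [ 534.02 -165.11] yaw deg -0.8
   side [-55.  60. 120.] [ 55.  60. 120.] res px 1.27 grad 50.0
   side [ 55.  60. 120.] [ 55. 140. 120.] res px 0.53 grad 19.0
   side [ 55. 140. 120.] [-55. 140. 120.] res px 0.44 grad 47.0
   side [-55. 140. 120.] [-55.  60. 120.] res px 0.57 grad 20.0
   side [  50. -120.  120.] [ 50. -60. 120.] res px 0.44 grad 78.0
   side [ 50. -60. 120.] [-50. -60. 120.] res px 0.03 grad 51.0
   side [-50. -60. 120.] [ -50. -120.  120.] res px 0.46 grad 64.0Traceback (most recent call last):
  File "<stdin>",
[... 1189 characters left out ...]
          ^^^
    df = [f_eval - f0 for f_eval in f_evals]
                                    ^^^^^^^
    f = np.atleast_1d(self.fun(x, *self.args, **self.kwargs))
                      ~~~~~~~~^^^^^^^^^^^^^^^^^^^^^^^^^^^^^^
    return np.atleast_1d(self.fun(x))
                         ~~~~~~~~^^^
    return self.f(x, *self.args, **self.kwargs)
           ~~~~~~^^^^^^^^^^^^^^^^^^^^^^^^^^^^^^
  File "h.py", line 37, in res
    for cam,L,P,nn in tg: r.append(((proj(cam,T(v,L))-P)@nn))
                                     ~~~~^^^^^^^^^^^^
  File "h.py", line 10, in proj
    i=camera_info(c); p=(np.atleast_2d(X)@i["R"].T+i["t"])@i["mtx"].T
ValueError: time passes only in moves, steps and waits
```

```bash
sed -i '1a import functools' h.py; sed -i '/^from scipy/a camera_info=functools.lru_cache(camera_info)' h.py; python3 - <<'E'
from h import *
G={c:cv2.cvtColor(cv2.imread(f"pics/{c}0.png"),cv2.COLOR_BGR2GRAY) for c in("top","side")}
e=.0022
def ph(c,w="0123",v="0123"): return box_top(c,-.055+e,.055-e,.06+e,.14-e,.12,w)+box_top(c,-.05+e,.05-e,-.12+e,-.06-e,.12,v)
x0=[.536,-.1715,-.012]
edge_fit(ph("top","123"),x0,G,search=3)
edge_fit(ph("side","123","123"),x0,G,search=3); edge_fit(ph("top","123")+ph("side","123","123"),x0,G,search=3)
def rk(c): return box_top(c,-.031,.031,-.115,.115,.014)
r0=[.533,.2485,-.281]
edge_fit(rk("top"),r0,G,search=3);edge_fit(rk("side"),r0,G,search=3)
def lid(c,h): return box_top(c,-.01,.01,-h,h,.068)
for n,p,h in(("long",[.5542,.3194,-.27],.022),("med",[.5333,.2474,-.28],.016)):
  print(n)
  for c in("top","side"): edge_fit(lid(c,h),p,G,search=2)
E
```

```text
pose mm [ 534.37 -170.34] yaw deg -1.02
   top [ 53.  62. 120.] [ 53. 138. 120.] res px 0.09 grad 15.0
   top [ 53. 138. 120.] [-53. 138. 120.] res px -0.3 grad 38.0
   top [-53. 138. 120.] [-53.  62. 120.] res px 0.1 grad 30.0
   top [ -48. -118.  120.] [  48. -118.  120.] res px -0.3 grad 12.0
   top [  48. -118.  120.] [ 48. -62. 120.] res px 0.11 grad 13.0
   top [ 48. -62. 120.] [-48. -62. 120.] res px 0.0 grad 43.0
   top [-48. -62. 120.] [ -48. -118.  120.] res px 0.09 grad 30.0
pose mm [ 534.1  -166.24] yaw deg -0.85
   side [ 53.  62. 120.] [ 53. 138. 120.] res px 0.0 grad 20.0
   side [ 53. 138. 120.] [-53. 138. 120.] res px 0.17 grad 48.0
   side [-53. 138. 120.] [-53.  62. 120.] res px -0.0 grad 20.0
   side [  48. -118.  120.] [ 48. -62. 120.] res px -0.05 grad 78.0
   side [ 48. -62. 120.] [-48. -62. 120.] res px -0.22 grad 53.0
   side [-48. -62. 120.] [ -48. -118.  120.] res px -0.05 grad 65.0
pose mm [ 534.21 -169.61] yaw deg -0.91
   top [ 53.  62. 120.] [ 53. 138. 120.] res px 0.17 grad 15.0
   top [ 53. 138. 120.] [-53. 138. 120.] res px 0.12 grad 39.0
   top [-53
[... 1780 characters left out ...]
   side [10. 22. 68.] [-10.  22.  68.] res px -0.19 grad 57.0
   side [-10.  22.  68.] [-10. -22.  68.] res px 0.2 grad 46.0
med
pose mm [532.33 247.36] yaw deg -16.04
   top [-10. -16.  68.] [ 10. -16.  68.] res px -0.1 grad 22.0
   top [ 10. -16.  68.] [10. 16. 68.] res px -0.2 grad 23.0
   top [10. 16. 68.] [-10.  16.  68.] res px -0.1 grad 27.0
   top [-10.  16.  68.] [-10. -16.  68.] res px -0.2 grad 38.0
pose mm [530.76 247.32] yaw deg -16.07
   side [-10. -16.  68.] [ 10. -16.  68.] res px -0.2 grad 47.0
   side [ 10. -16.  68.] [10. 16. 68.] res px 0.2 grad 36.0
   side [10. 16. 68.] [-10.  16.  68.] res px -0.2 grad 57.0
   side [-10.  16.  68.] [-10. -16.  68.] res px 0.2 grad 50.0
```

>>> arm_command(steps="0 0 45 0; 60 80 50 0.2; 110 145 50 0.4; 160 210 50 0.6; 205 270 50 0.75; 250 330 50 0.9; 290 385 50 1.05; 336 442 50 1.2; 336 442 50 1.2; 336 442 50 1.2; 336 442 50 1.2; 336 442 50 1.2; 336 442 50 1.2", fingers=1)

```text
clock: 2.52
tcp_pos: [0.5341, -0.0986, 0.2538]
orientation: [0.0, 1.0, -0.01, 0.0]
wrist_force: [-0.4, -0.0, -0.3]
finger_gap: 0.085
```

```bash
cat >> h.py <<'E'
def st():
    s=get_state(); q=s["orientation"]; R=np.array([2*(q[1]**2+q[0]**2)-1,2*(q[1]*q[2]+q[0]*q[3])])
    print("t",s["clock"],"tcp",np.round(s["tcp_pos"]*1000,1),"jaw deg",round(np.degrees(np.arctan2(R[1],R[0])),2),"gap",round(s["finger_gap"]*1000,1),"F",np.round(s["wrist_force"],2),"q",np.round(s["joint_pos"],2)); return s
def snap(n,rois):
    for c,(r0,r1,c0,c1,f) in rois.items():
        im=read_camera(c)[:,:,::-1]; cv2.imwrite(f"pics/{c}{n}.png",im)
        cv2.imwrite(f"pics/{c}{n}z.png",cv2.resize(im[r0:r1,c0:c1],None,fx=f,fy=f,interpolation=cv2.INTER_CUBIC))
E
python3 - <<'E'
from h import *
st(); snap(1,{"side":(120,200,220,300,7)})
E
```

```text
t 2.525 tcp [534.1 -98.6 253.8] jaw deg -1.13 gap 85.0 F [-0.41 -0.03 -0.27] q [-0.33  0.24  0.07  1.4  -0.    1.26]
```

View pics/side1z.png

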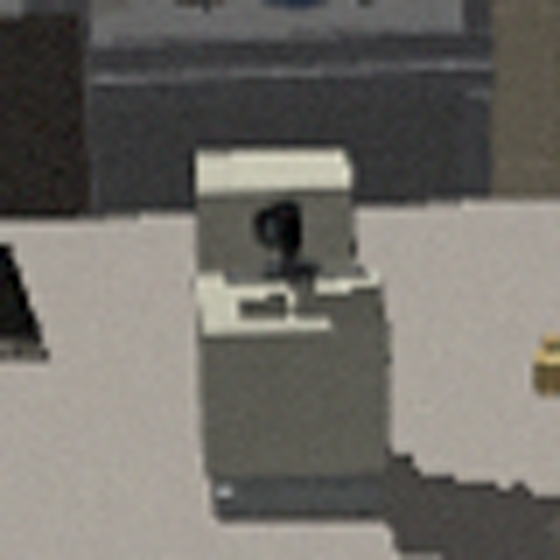

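View pics/side1.png

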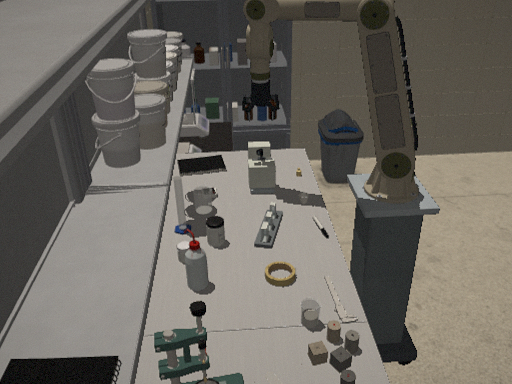

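```bash
python3 - <<'E'
from h import *
print(proj("side",[[.534,-.0986,.254]]))
E
```

```text
[[260.40423635 129.47610618]]
```

```bash
python3 - <<'E'
import cv2
s=cv2.imread("pics/side1.png")
cv2.imwrite("pics/z5.png",cv2.resize(s[80:165,225:300],None,fx=7,fy=7,interpolation=cv2.INTER_CUBIC))
E
```

```text
(no output)
```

View pics/z5.png

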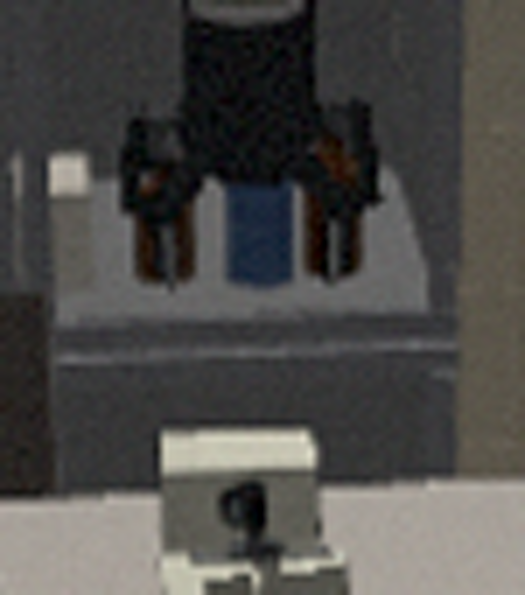

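>>> arm_command(steps="1 1.5 -35 0; 1 1.5 -60 0; 1 1.5 -60 0; 1 1.5 -60 0")

```text
clock: 3.08
tcp_pos: [0.5353, -0.0981, 0.195]
orientation: [0.0, 1.0, -0.011, 0.001]
wrist_force: [1.0, 0.6, 1.1]
finger_gap: 0.0855
```

```bash
python3 - <<'E'
from h import *
s=st(); snap(2,{"side":(95,170,225,300,7),"top":(150,230,300,420,6.6)})
print(proj("side",[s["tcp_pos"],s["tcp_pos"]+[0,0,.013]]),proj("top",[s["tcp_pos"]]))
E
```

```text
t 3.075 tcp [535.3 -98.1 195. ] jaw deg -1.22 gap 85.5 F [1.   0.56 1.1 ] q [-0.33  0.25 -0.05  1.26 -0.    1.26]
[[260.29128909 142.93630093]
 [260.2479564  140.01556903]] [[346.21337958 193.95801997]]
```

View pics/side2z.png

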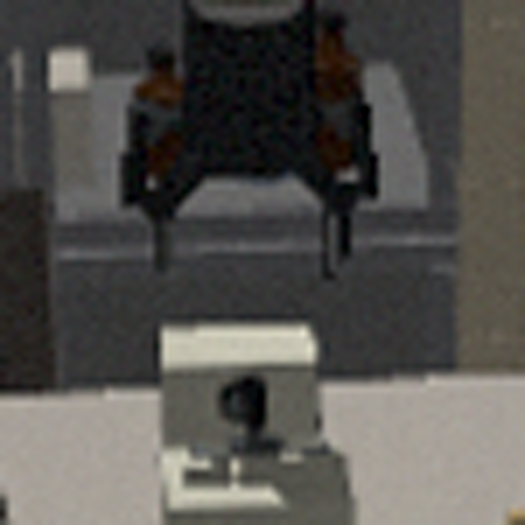

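View pics/top2z.png

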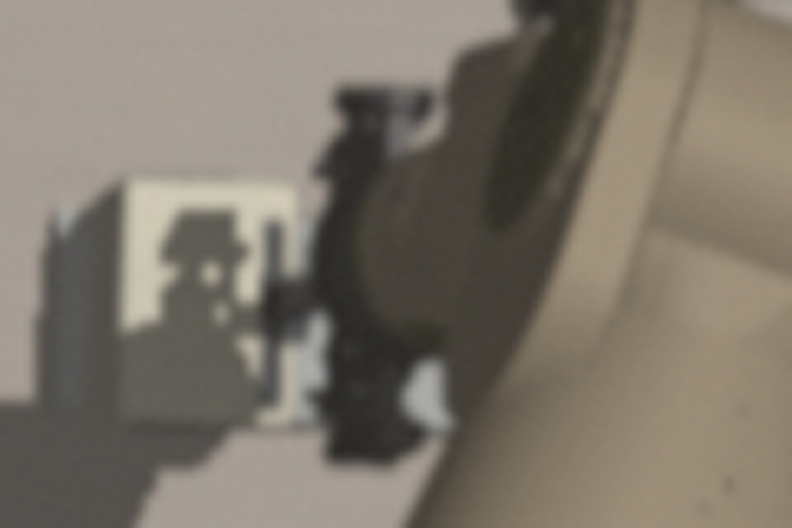

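```bash
python3 - <<'E'
from h import *
for z in(.2,.25,.3): print(z,np.round(unproj("top",[(357.9,164.5),(357.5,219)],z)*1000,1))
for y in(-.098,): 
  for z in(.195,.208,.22,.235): print(z,proj("side",[[.492,y,z],[.578,y,z]]))
E
```

```text
0.2 [[ 617.9 -128.8  200. ]
 [ 466.7 -128.8  200. ]]
0.25 [[ 610.8 -116.1  250. ]
 [ 465.7 -116.1  250. ]]
0.3 [[ 603.7 -103.3  300. ]
 [ 464.7 -103.4  300. ]]
0.195 [[270.79412804 142.51887456]
 [249.91325156 143.38258418]]
0.208 [[270.78450756 139.60022139]
 [249.8365228  140.45964202]]
0.22 [[270.77557222 136.88942554]
 [249.76525735 137.74482215]]
0.235 [[270.76432819 133.47822398]
 [249.67557714 134.32850146]]
```

>>> arm_command(steps="0 0 0 0; 0 0 0 0; 0 0 0 0; 0 0 0 0; 0 0 0 0;0 0 0 0", fingers=-0.3, newtons=20)

```text
clock: 3.92
tcp_pos: [0.5358, -0.0979, 0.1954]
orientation: [0.0, 1.0, -0.01, 0.001]
wrist_force: [1.0, 0.3, -0.1]
finger_gap: 0.0293
```

```bash
python3 - <<'E'
from h import *
s=st(); snap(3,{"side":(95,170,225,300,7)})
print(proj("side",[s["tcp_pos"],s["tcp_pos"]+[0,0,.013]]))
E
```

```text
t 3.925 tcp [535.8 -97.9 195.4] jaw deg -1.19 gap 29.3 F [ 0.96  0.26 -0.15] q [-0.33  0.25 -0.05  1.26 -0.    1.26]
[[260.17123261 142.88534463]
 [260.12750666 139.9639121 ]]
```

View pics/side3z.png

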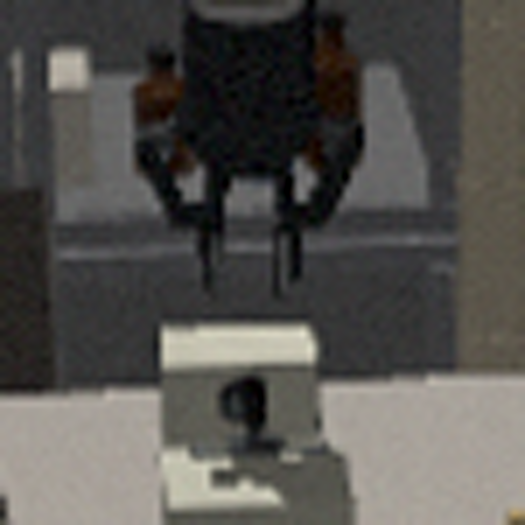

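```bash
python3 - <<'E'
import cv2
g=cv2.imread("pics/side3.png",0); print(g[124:150,250:272])
E
```

```text
[[ 19  22  18  11  18  13   9  95 102 100 103  85  90  91  33   6  10  16
   17  18  11  15]
 [ 11  11  18  21  20  15   7  80  84  85  92  77  76  78  46  18  14  11
    7  21  16   7]
 [ 15  11  11  19  10  20  10  53  55  58  57  54  56  58  56  23  18  15
   20   6  15  25]
 [ 36  32  36  16   5   8   5  58  60  57  57  58  58  55  28   9   5  18
   30  34  32  54]
 [ 63  55  67  35  12  30  21  54  59  53  53  60  55  51  25  40  24  12
   63  64  62  66]
 [ 66  73  68  32   7  46  37  69  73  79  76  70  72  75  36  68  31   0
   72  75  77  82]
 [ 83  85  84  30  11  51  45  84  93  99  93  90  92  91  41  67  29   8
   70  82  77  78]
 [ 66  64  67  41  19  58  47  53  59  56  54  58  58  60  37  66  30   6
   50  57  57  54]
 [ 57  59  61  64  18  59  47  60  60  58  57  60  57  59  28  63  34  11
   52  59  56  53]
 [ 59  57  62  65  29  44  59  58  55  60  58  61  57  59  31  66  36   4
   57  57  58  57]
 [ 56  57  61  60  18  39  49  50  59  55  60  58  53  61  26  68  29  19
   50  53  56  56]
 [ 52  52  49  54  25  42  55  54  58  51  55  54  54  58  26  68  43  50
   
[... 618 characters left out ...]
1 201 206 202 204 199 199 204
  207 123  57  48]
 [193 197 197 193 197 196 191 192 190 193 193 195 193 197 197 199 198 197
  198 163  76  51]
 [189 188 192 193 193 193 195 193 191 191 190 193 193 194 192 193 195 195
  196 202  99  48]
 [190 192 191 192 195 196 197 198 198 196 197 193 192 196 194 196 196 193
  196 198  99  44]
 [180 181 181 184 183 182 182 183 179 181 179 173 172 169 168 167 165 168
  164 166  80  57]
 [138 134 128 124 124 116 119 117 109 102 102  82  82  84  80  86  87  84
   83  91  56  50]
 [ 81  84  84  87  82  82  84  87  85  78  63  60  77  91  92  90  92  92
   89  91  59  45]
 [ 88  85  88  91  86  91  84  75  49  28   7  11  39  84  92  92  88  94
   91  91  81 100]]
```

```bash
python3 - <<'E'
from h import *
s=cv2.imread("pics/side0.png")
cv2.imwrite("pics/z6.png",cv2.resize(s[20:130,290:380],None,fx=5,fy=5,interpolation=cv2.INTER_CUBIC))
print(proj("side",[[.1985,-.539,.2028],[.1985,-.539,.2158],[.1985,-.539,.2758],[0,0,0],[0,0,.1]]))
E
```

```text
[[322.10713656 102.61134937]
 [322.23637796 100.06841354]
 [322.84194947  88.15327299]
 [389.96086008 189.89661804]
 [392.83098906 168.56723888]]
```

View pics/z6.png

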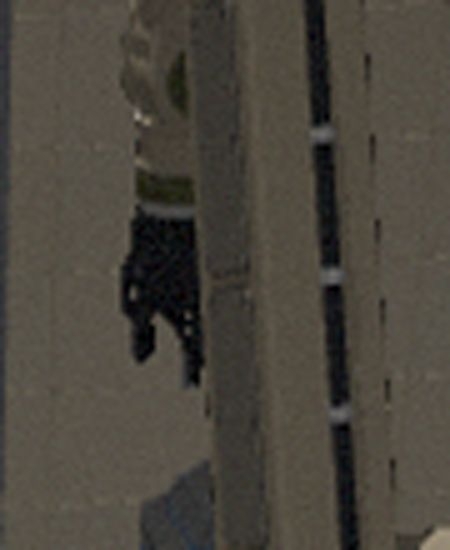

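>>> arm_command(steps="0 1 0 0; 0 1 0 0; 0 1 0 0; 0 1 -20 0; 0 1 -45 0; 0 1 -45 0; 0 1 -45 0", fingers=0.5)

```text
clock: 4.85
tcp_pos: [0.5362, -0.0971, 0.1512]
orientation: [0.001, 1.0, -0.01, 0.002]
wrist_force: [0.6, 0.3, 0.7]
finger_gap: 0.064
```

```bash
python3 - <<'E'
from h import *
s=st(); snap(4,{"side":(100,175,225,300,7)})
print(proj("side",[s["tcp_pos"],s["tcp_pos"]+[0,0,.013]]))
E
```

```text
t 4.85 tcp [536.2 -97.1 151.2] jaw deg -1.19 gap 64.0 F [0.65 0.34 0.69] q [-0.33  0.27 -0.14  1.16 -0.    1.27]
[[260.24847574 152.77146479]
 [260.2054509  149.91188252]]
```

View pics/side4z.png

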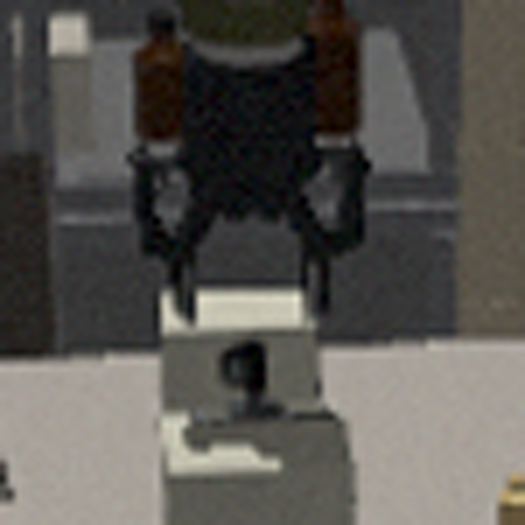

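```bash
python3 - <<'E'
from h import *
s=st(); snap(5,{"top":(150,230,300,420,6.6)})
p=s["tcp_pos"]
for dz in(.0,.02,.07,.1): print(dz,np.round(proj("top",[p+[a,0,dz] for a in(-.04,0,.04)]),1).tolist(), "zoom", np.round((proj("top",[p+[a,0,dz] for a in(-.04,0,.04)])+.5-[300,150])*6.6).tolist())
E
```

```text
t 4.9 tcp [536.5 -97.2 151.5] jaw deg -1.19 gap 63.7 F [-0.11 -1.13  0.82] q [-0.33  0.27 -0.14  1.16 -0.    1.27]
0.0 [[342.3, 208.5], [342.4, 194.6], [342.6, 180.7]] zoom [[282.0, 389.0], [283.0, 297.0], [284.0, 206.0]]
0.02 [[343.8, 208.2], [344.0, 194.1], [344.1, 180.0]] zoom [[293.0, 388.0], [294.0, 294.0], [295.0, 201.0]]
0.07 [[348.0, 207.6], [348.1, 192.8], [348.2, 178.2]] zoom [[320.0, 383.0], [321.0, 286.0], [322.0, 189.0]]
0.1 [[350.6, 207.1], [350.7, 192.0], [350.9, 177.0]] zoom [[337.0, 380.0], [338.0, 281.0], [339.0, 182.0]]
```

View pics/top5z.png

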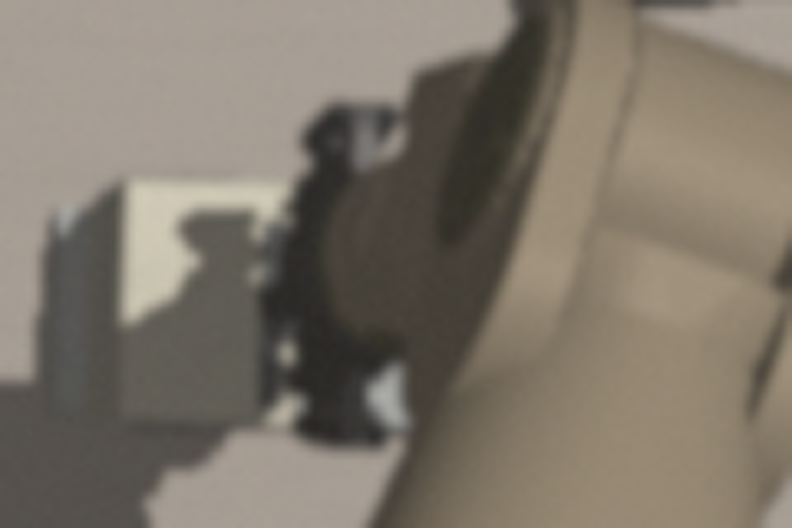

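```bash
python3 - <<'E'
import cv2,numpy as np
a=cv2.imread("pics/side4.png",0).astype(int); b=cv2.imread("pics/side0.png",0).astype(int)
print(a[134:158,246:274]); d=np.abs(a-b)>25
print('\n'.join(''.join('#' if v else '.' for v in r) for r in d[110:175,235:290]))
E
```

```text
[[ 15  22  14  10  16  21  10  24  52  58  56  57  57  56  57  61  56  53
   54  55  59  53  20  15  23  12  11  17]
 [  5   6  19  10  22   8  20  54  60  53  53  53  51  51  53  57  58  54
   54  59  53  50  26  11  15  17  15  11]
 [ 30  33  11  23  20  18  15  50  52  55  52  56  52  59  54  56  59  55
   52  53  52  58  18  19  18  20  32  31]
 [ 56  60  40  21   9  23  20  54  53  53  53  47  57  55  59  54  50  54
   58  56  54  57  22  42  25  12  53  58]
 [ 48  53  58  23   6  48  35  52  59  59  54  55  54  52  51  53  55  50
   57  56  48  55  19  72  41  10  48  55]
 [ 57  53  58  18   6  53  43  50  56  55  52  52  55  53  54  51  50  57
   54  54  56  60  18  64  44   8  50  53]
 [ 52  52  55  32  19  53  43  46  44  43  47  43  45  47  45  43  46  41
   45  49  49  52  13  67  43  15  56  51]
 [ 56  51 100  87  30  47  45 119 125 123 124 121 125 126 125 122 122 124
  125 124 125 128  58  63  41  16  51  58]
 [ 50  49 169 128  42  45  33 189 205 201 201 202 202 204 201 202 205 199
  205 203 202 211 101  66  36   2  53  55]
 [ 55  45 190 147  50  45  31 189 201 196 193 1
[... 4648 characters left out ...]
#############...............
................########################...............
.................###......##############...............
...........................#############...............
..............................##########...............
.......................................................
.......................................................
.......................................................
.......................................................
.......................................................
.......................................................
.......................................................
.......................................................
```

>>> arm_command(steps="-1 0 -14 0; -1 0 -14 0; -1 0 -14 0;-1 0 -14 0; -1 0 -14 0", fingers=0)

```text
clock: 5.58
tcp_pos: [0.5357, -0.0972, 0.1378]
orientation: [0.001, 1.0, -0.01, 0.002]
wrist_force: [0.8, -0.8, -0.2]
finger_gap: 0.043
```

```bash
python3 - <<'E'
from h import *
s=st(); snap(6,{"side":(100,175,225,300,7)})
print(proj("side",[s["tcp_pos"]]))
E
```

```text
t 5.575 tcp [535.7 -97.2 137.8] jaw deg -1.19 gap 43.0 F [ 0.77 -0.81 -0.23] q [-0.33  0.28 -0.17  1.12 -0.    1.26]
[[260.38916531 155.66848017]]
```

View pics/side6z.png

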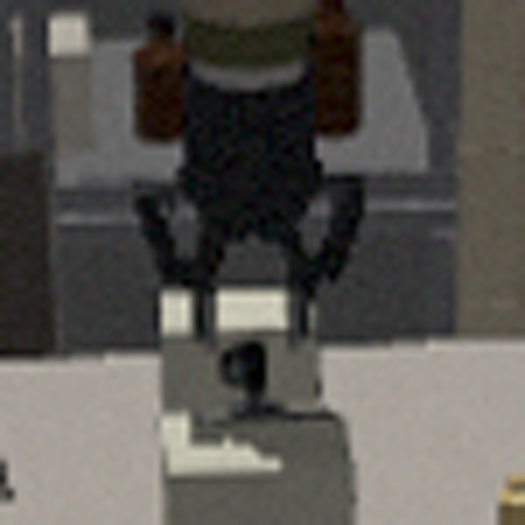

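>>> arm_command(steps="0 0 0 0; 0 0 0 0; 0 0 0 0; 0 0 0 0; 0 0 0 0", fingers=-1, newtons=20)

```text
clock: 6.25
tcp_pos: [0.5357, -0.0972, 0.1379]
orientation: [0.001, 1.0, -0.01, 0.002]
wrist_force: [-1.1, 0.4, 2.3]
finger_gap: 0.0128
```

```bash
python3 - <<'E'
from h import *
s=st(); snap(7,{"side":(100,175,225,300,7)})
print(proj("side",[s["tcp_pos"]]))
E
```

```text
t 6.25 tcp [535.7 -97.2 137.9] jaw deg -1.19 gap 12.8 F [-1.14  0.4   2.31] q [-0.33  0.28 -0.17  1.12 -0.    1.26]
[[260.3898366  155.64375083]]
```

View pics/side7z.png

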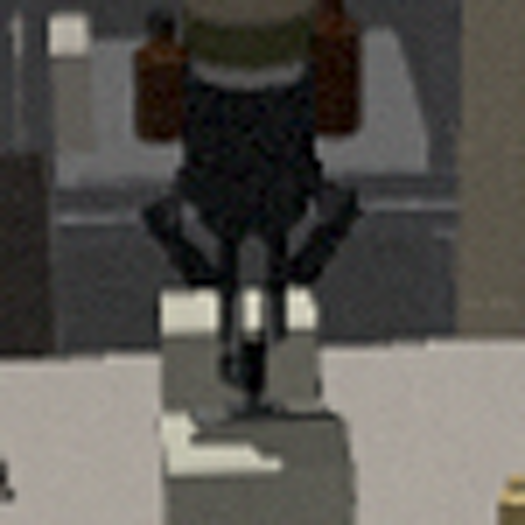

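>>> arm_command(steps="0 0 0 0; 0 0 0 0")

```text
clock: 6.55
tcp_pos: [0.5357, -0.0973, 0.1379]
orientation: [0.001, 1.0, -0.01, 0.002]
wrist_force: [-1.2, 1.0, 0.9]
finger_gap: 0.0125
```

```bash
python3 - <<'E'
from h import *
s=st(); snap(8,{"side":(130,170,240,285,14)})
print(cv2.imread("pics/side8.png",0)[140:162,252:272])
E
```

```text
t 6.55 tcp [535.7 -97.3 137.9] jaw deg -1.19 gap 12.5 F [-1.19  0.96  0.89] q [-0.33  0.28 -0.17  1.12 -0.    1.26]
[[ 12   5   8   8  17  10  15  49  50  52  40  19  11  14  63  37  29  27
   51  55]
 [ 85 114 119 100  39  16  17  67 119 130  68  22  12  36 139 132 132  77
   52  54]
 [166 198 204 186  75  16  42  98 196 212 109  53  19  46 191 206 211 122
   54  48]
 [194 194 198 205  87  16  64  97 188 205 100  65  25  46 190 200 201 161
   76  48]
 [191 193 195 202  89  21  62  92 185 201 102  64  27  43 194 199 201 201
  102  51]
 [192 194 194 206  88  17  61  99 191 207  98  63  34  46 191 196 197 200
   96  52]
 [178 184 184 190  82  25  61  91 173 184  92  64  37  39 161 170 167 168
   85  50]
 [128 128 122 127  52  22  65  61  96  89  39  68  32  18  81  88  85  88
   58  51]
 [ 88  85  82  90  56  34  62  50  58  62  29  61  52  58  92  92  93  96
   55  50]
 [ 87  88  85  92  78  49  68  29   8  10   8  64  75  93  95  98  91  88
   83 102]
 [ 86  89  93  94  69  31  56  27  16   7  16  75  91  92  92  89  93  89
  117 168]
 [ 89  89  89  91  42  20  34  19   0   0  26  89
[... 186 characters left out ...]
  91  92
  108 159]
 [ 89  91  91  93  73  42  33  21  13   7  23  88  92  96  88  93  91  94
   78 156]
 [ 91  89  88  92  91  81  64  54  23   1  34  85  92  92  94  89  95  94
   60 158]
 [ 89  87  86  92  89  89  88  80  38  23  60  85  91  91  86  94  88  90
   87 154]
 [ 90  89  91  89  94  76  72  76  41  34  62  67  77  87 103 100 100 103
  119 146]
 [ 88  94  92  98  94  75  62  63  36  27  25  27  65  57  94 104 100 107
  102  90]
 [ 90 101 104  98  95  75  46  36  39  40  38  47  42  43  42  38  46  47
   45  46]
 [143  76  80  77  67  64  65  64  68  69  67  74  75  72  75  78  80  84
   84  83]
 [176  98  79  80  81  82  80  82  82  82  82  82  83  83  84  86  82  84
   85  83]]
```

View pics/side8z.png

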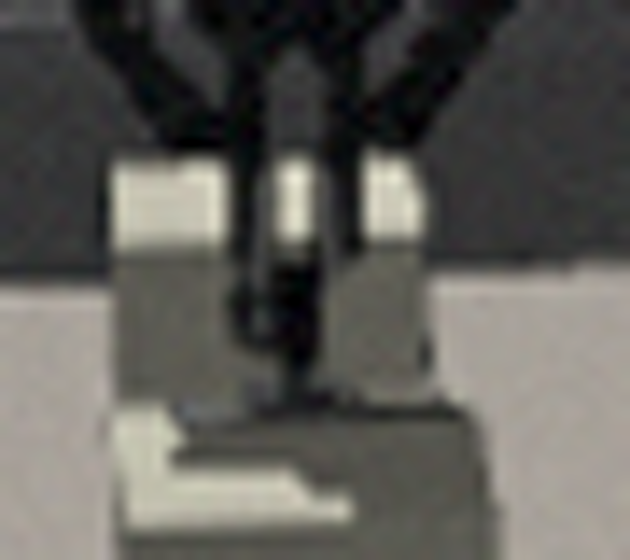

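>>> arm_command(steps="-7 0 0 0; -14 0 0 0; -21 0.5 0 0; -26 0.5 0 0; -26 0.5 0 0", newtons=30)

```text
clock: 7.22
tcp_pos: [0.5087, -0.0969, 0.1379]
orientation: [0.001, 1.0, -0.011, 0.002]
wrist_force: [-1.8, -1.0, 2.3]
finger_gap: 0.0122
```

```bash
python3 - <<'E'
from h import *
s=st(); snap(9,{"side":(130,170,240,285,14)})
E
```

```text
t 7.225 tcp [508.7 -96.9 137.9] jaw deg -1.21 gap 12.2 F [-1.81 -0.97  2.34] q [-0.34  0.23 -0.23  1.11 -0.    1.25]
```

View pics/side9z.png

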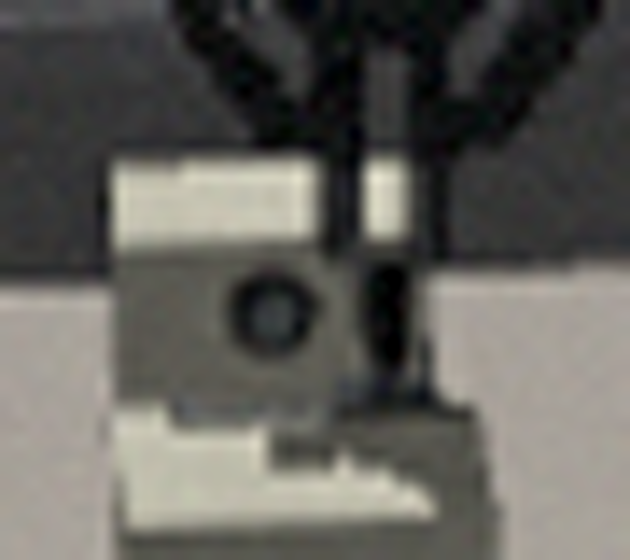

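>>> arm_command(steps="-2 0 0 0; -4 0 0 0; -5 0 0 0; -5 0 0 0")

```text
clock: 7.78
tcp_pos: [0.5038, -0.0969, 0.138]
orientation: [0.001, 1.0, -0.011, 0.002]
wrist_force: [1.0, -0.2, 2.4]
finger_gap: 0.0118
```

>>> arm_command(steps="-1 0 0 0; -2 0 0 0; -2 0 0 0")

```text
clock: 8.15
tcp_pos: [0.5017, -0.0969, 0.138]
orientation: [0.001, 1.0, -0.011, 0.002]
wrist_force: [0.5, -0.6, 0.6]
finger_gap: 0.0119
```

>>> arm_command(steps="-1 0 0 0; -2 0 0 0; -2 0 0 0")

```text
clock: 8.52
tcp_pos: [0.4997, -0.0968, 0.138]
orientation: [0.001, 1.0, -0.011, 0.002]
wrist_force: [1.9, 0.7, 0.8]
finger_gap: 0.0116
```

```bash
python3 - <<'E'
from h import *
s=st(); snap(10,{"side":(130,170,240,285,14)})
print(proj("side",[[.4997,-.0968,.153],[.5087,-.0968,.153],[.5343,-.22,.095]]))
E
```

```text
t 8.525 tcp [499.7 -96.8 138. ] jaw deg -1.21 gap 11.6 F [1.92 0.67 0.8 ] q [-0.35  0.21 -0.25  1.1  -0.    1.24]
[[269.00344477 152.02157591]
 [266.84320877 152.11328395]
 [258.86455128 152.62791923]]
```

View pics/side10z.png

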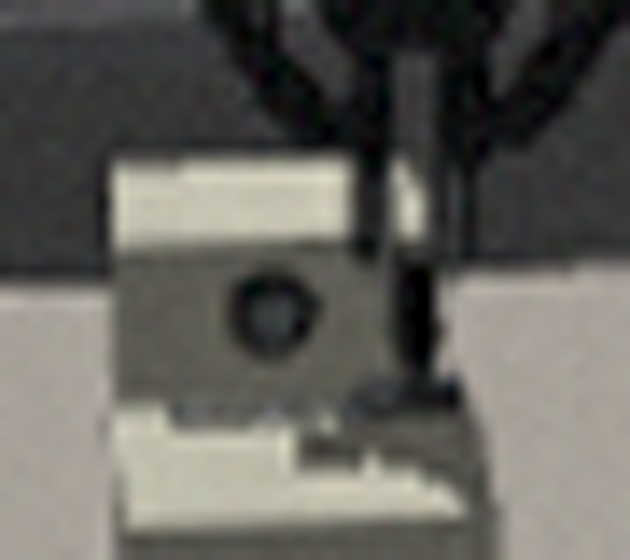

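>>> arm_command(steps="-1 0 0 0; -2 0 0 0; -3 0 0 0; -3 0 0 0")

```text
clock: 9.07
tcp_pos: [0.4995, -0.0969, 0.1381]
orientation: [0.001, 1.0, -0.01, 0.004]
wrist_force: [10.4, 0.4, -5.1]
finger_gap: 0.0117
```

>>> arm_command(steps="-1 0 0 0; -2 0 0 0; -3 0 0 0; -3 0 0 0")

```text
clock: 9.57
tcp_pos: [0.4996, -0.0969, 0.1382]
orientation: [0.0, 1.0, -0.01, 0.007]
wrist_force: [12.1, 0.5, -6.4]
finger_gap: 0.0118
```

>>> arm_command(steps="0 0 0 0; 0 0 0 0; 0 0 0 0; 0 0 0 0; 0 0 30 0; 0 0 70 0; 0 0 100 0", fingers=0)

```text
clock: 10.45
tcp_pos: [0.4996, -0.097, 0.2398]
orientation: [0.001, 1.0, -0.01, 0.007]
wrist_force: [-0.1, 0.5, -0.4]
finger_gap: 0.0428
```

```bash
python3 - <<'E'
from h import *
s=st(); snap(11,{"side":(130,170,240,285,14)})
print(cv2.imread("pics/side11.png",0)[146:160,262:276])
print(cv2.imread("pics/side10.png",0)[146:160,262:276])
E
```

```text
t 10.45 tcp [499.6 -97.  239.8] jaw deg -1.16 gap 42.8 F [-0.07  0.54 -0.36] q [-0.35  0.16 -0.06  1.33  0.    1.24]
[[173 172 169 167 167 165 167 171  83  48  51  50  54  52]
 [ 86  82  84  83  85  84  77  78  59  55  53  56  50  53]
 [ 90  93  89  92  93  88  53  43  41  44  51  46  46  51]
 [ 91  90  92  91  95  78  35  12  14  80 106 109 105 103]
 [ 72  93  93  97  96  78  36   5  11 118 168 172 169 165]
 [ 39  89  89  93  92  78  28   0   5 116 161 163 163 160]
 [ 56  91  92  91  95  80  30   0   1 107 159 162 159 162]
 [ 70  90  97  87  93  72  34   6   3  70 158 166 164 162]
 [ 88  95  86  91  95  87  34   8  11  91 156 164 163 162]
 [ 92  92  95  95  93  98  52   5   1 128 157 164 160 164]
 [ 89  91  95  91  87  87  63  30  27 120 124 160 159 160]
 [ 92  90  93  79  70  70  53  35  36  51  51 148 164 160]
 [ 88  80  78  56  58  60  42  28  29  20  20 136 162 163]
 [ 96 108 105 102  95  92 116  66  49  49  52 132 154 162]]
[[171 173 142  58  36  62 120 165  90  44  49  26  50  53]
 [ 82  88  78  30  14  61  63  76  60  46  55  27  49  58]
 [ 91  88  90  54  37  66  35  47  42  38  47  33  46  43]
 [ 93  95  96  86  74  72  34   3   9  65  74  99 108 102]
 [ 82  93  92  90  87  77  29   5   5 102 132 167 170 168]
 [ 41  87  92  96  97  80  29  12   0 120 160 165 166 162]
 [ 45  89  91  91  93  79  29   0   4 111 159 164 159 161]
 [ 69  93  87  91  94  74  32   7   2  72 157 165 163 160]
 [ 87  90  90  91  95  85  36   8   2  93 161 165 161 162]
 [ 91  94  91  94  93  96  50  11  14 126 156 163 163 159]
 [ 90  90  93  90  85  88  66  34  30 121 124 164 163 159]
 [ 88  90  90  77  66  63  54  29  34  52  53 143 164 159]
 [ 92  86  81  54  56  64  42  29  22  21  20 117 162 161]
 [102 115  75  67  47  47  52  54  50  55  53  97 150 160]]
```

View pics/side11z.png

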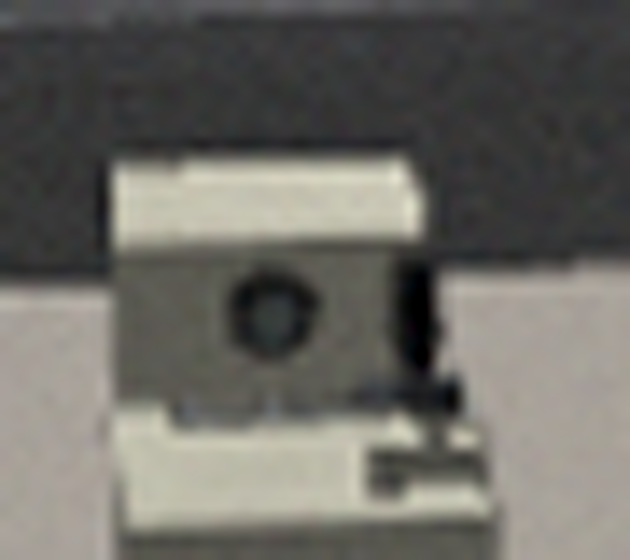

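>>> arm_command(steps="8 60 0 -0.04; 16 120 0 -0.08; 24 180 0 -0.12; 32 240 0 -0.16; 40 300 0 -0.2; 48 360 0 -0.24; 53 417 0 -0.256; 53 417 0 -0.256; 53 417 -50 -0.256; 53 417 -100 -0.256; 53 417 -110 -0.256; 53 417 -110 -0.256; 53 417 -110 -0.256", fingers=0)

```text
clock: 12.12
tcp_pos: [0.5559, 0.3197, 0.1364]
orientation: [0.002, 0.99, -0.138, 0.012]
wrist_force: [-0.5, 0.6, -0.5]
finger_gap: 0.0428
```

```bash
python3 - <<'E'
from h import *
s=st(); snap(12,{"side":(170,260,230,310,6.6),"top":(150,230,160,280,6.6)})
p=s["tcp_pos"];print(proj("side",[p]),proj("top",[p]))
E
```

```text
t 12.125 tcp [555.9 319.7 136.4] jaw deg -15.85 gap 42.8 F [-0.45  0.61 -0.5 ] q [ 0.4   0.45  0.08  1.19 -0.02  2.25]
[[263.20601279 208.1410536 ]] [[197.90521815 184.23585501]]
```

View pics/side12z.png

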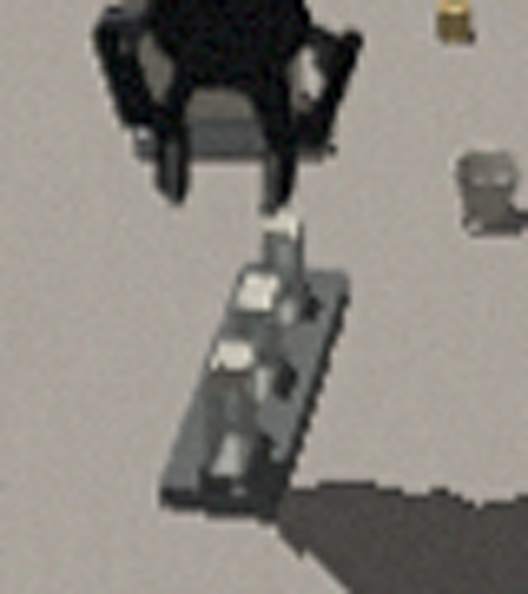

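View pics/top12z.png

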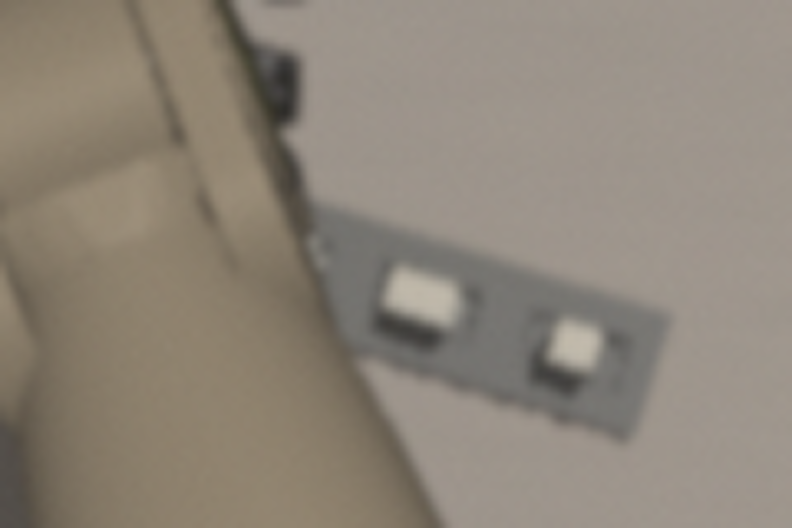

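>>> arm_command(steps="-3 0.5 -40 0; -3 0.5 -56 0; -3 0.5 -56 0;-3 0.5 -56 0")

```text
clock: 12.72
tcp_pos: [0.5536, 0.3207, 0.0814]
orientation: [0.001, 0.99, -0.138, 0.012]
wrist_force: [0.6, -0.3, 0.0]
finger_gap: 0.0426
```

```bash
cat >> h.py <<'E'
def axes():
    from scipy.spatial.transform import Rotation as Ro
    q=get_state()["orientation"]; M=Ro.from_quat([q[1],q[2],q[3],q[0]]).as_matrix()
    print("tool z",np.round(M[:,2],4),"tool x",np.round(M[:,0],4))
E
python3 - <<'E'
from h import *
s=st(); axes();snap(13,{"side":(170,260,230,310,6.6)})
p=s["tcp_pos"];print(proj("side",[p]))
E
```

```text
t 12.725 tcp [553.6 320.7  81.4] jaw deg -15.84 gap 42.6 F [ 0.56 -0.3   0.01] q [ 0.41  0.48 -0.01  1.06 -0.02  2.25]
tool z [ 0.0241 -0.0063 -0.9997] tool x [ 0.9617 -0.2728  0.0249]
[[264.06715433 221.78256134]]
```

View pics/side13z.png

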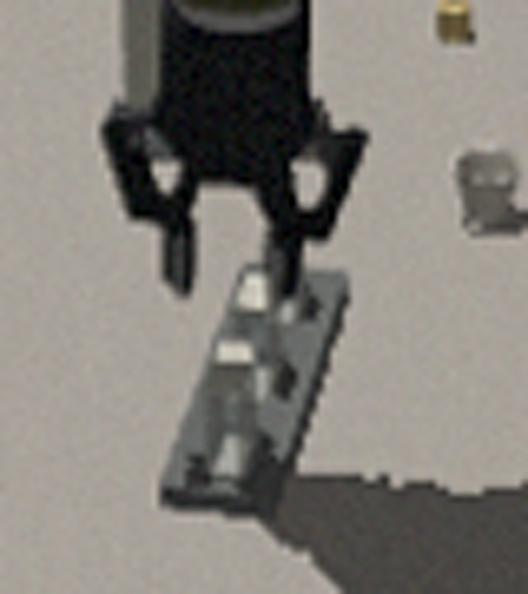

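>>> arm_command(steps="-1 -0.5 -25 0; -1 -0.5 -50 0; -1 -0.5 -58 0; -1 -0.5 -58 0; -1 -0.5 -58 0")

```text
clock: 13.4
tcp_pos: [0.5538, 0.3207, 0.025]
orientation: [0.001, 0.99, -0.138, 0.013]
wrist_force: [0.1, 0.7, -0.0]
finger_gap: 0.0429
```

```bash
python3 - <<'E'
from h import *
s=st(); axes();snap(14,{"side":(170,260,230,310,6.6)})
E
```

```text
t 13.4 tcp [553.8 320.7  25. ] jaw deg -15.84 gap 42.9 F [ 0.14  0.73 -0.  ] q [ 0.41  0.52 -0.09  0.94 -0.02  2.25]
tool z [ 0.0265 -0.0052 -0.9996] tool x [ 0.9617 -0.2729  0.0269]
```

View pics/side14z.png

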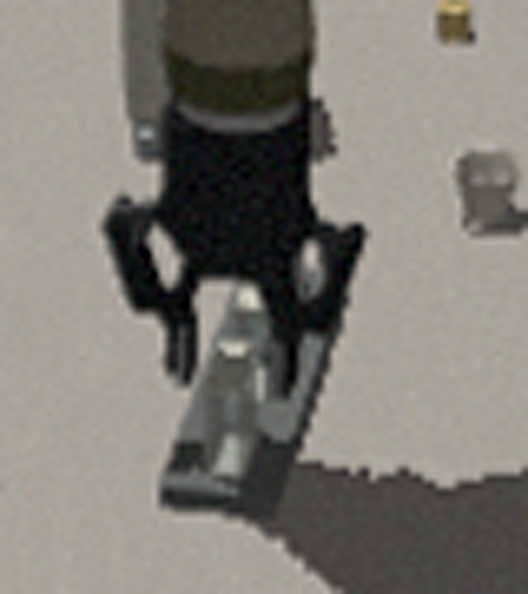

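>>> arm_command(steps="-1 -0.5 30 0; -1 -0.5 60 0; -1 -0.5 80 0; -1 -0.5 80 0.18; -1 -0.5 80 0.36; -1 -0.5 80 0.54; -1 -0.5 80 0.72; -1 -0.5 80 0.9; -1 -0.5 80 1.08; -1 -0.5 80 1.26; -1 -0.5 80 1.44; -1 -0.5 80 1.62; -1 -0.5 80 1.8; -1 -0.5 80 1.98; -1 -0.5 80 2.16; -1 -0.5 80 2.34; -1 -0.5 80 2.52; -1 -0.5 80 2.7; -1 -0.5 80 2.88; -1 -0.5 80 3.06")

```text
clock: 15.95
tcp_pos: [0.5533, 0.3204, 0.1061]
orientation: [-0.013, 0.175, 0.984, 0.002]
wrist_force: [0.9, -0.5, -0.4]
finger_gap: 0.0428
```

```bash
python3 - <<'E'
from h import *
s=st(); axes()
E
```

```text
t 15.95 tcp [553.3 320.4 106.1] jaw deg 159.83 gap 42.8 F [ 0.9  -0.47 -0.44] q [ 0.39  0.49  0.08  1.17  0.02 -0.83]
tool z [-0.0247  0.0078 -0.9997] tool x [-0.9383  0.3448  0.0258]
```

>>> arm_command(steps="-0.5 -0.5 0 0.075; -0.5 -0.5 0 0.075; -0.5 -0.5 0 0.075")

```text
clock: 16.32
tcp_pos: [0.553, 0.32, 0.1066]
orientation: [-0.013, 0.139, 0.99, 0.001]
wrist_force: [-0.8, 0.4, -0.2]
finger_gap: 0.0424
```

```bash
python3 - <<'E'
from h import *
s=st(); axes()
E
```

```text
t 16.325 tcp [553.  320.  106.6] jaw deg 164.04 gap 42.4 F [-0.79  0.41 -0.19] q [ 0.39  0.49  0.08  1.17  0.02 -0.9 ]
tool z [-0.0244  0.0063 -0.9997] tool x [-0.9612  0.2748  0.0252]
```

>>> arm_command(steps="0 0 0 0")

```text
clock: 16.45
tcp_pos: [0.5531, 0.32, 0.1068]
orientation: [-0.012, 0.139, 0.99, 0.001]
wrist_force: [0.7, -0.8, -0.2]
finger_gap: 0.0425
```

```bash
python3 - <<'E'
from h import *
s=st(); axes()
E
```

```text
t 16.45 tcp [553.1 320.  106.8] jaw deg 163.99 gap 42.5 F [ 0.7  -0.79 -0.16] q [ 0.39  0.49  0.08  1.17  0.02 -0.9 ]
tool z [-0.0242  0.0064 -0.9997] tool x [-0.9609  0.2757  0.025 ]
```

>>> arm_command(steps="0 0 -30 0; 0 0 -30 0")

```text
clock: 16.7
tcp_pos: [0.5512, 0.3192, 0.0746]
orientation: [-0.014, 0.139, 0.99, 0.0]
wrist_force: [-0.7, -0.0, -0.1]
finger_gap: 0.0425
```

```bash
python3 - <<'E'
from h import *
s=st(); axes()
E
```

```text
t 16.7 tcp [551.2 319.2  74.6] jaw deg 163.96 gap 42.5 F [-0.69 -0.04 -0.07] q [ 0.39  0.51  0.03  1.11  0.02 -0.9 ]
tool z [-0.0286  0.0045 -0.9996] tool x [-0.9607  0.2762  0.0288]
```

>>> arm_command(steps="0 0 30 0; 0 0 30 0")

```text
clock: 16.95
tcp_pos: [0.553, 0.32, 0.1078]
orientation: [-0.012, 0.14, 0.99, 0.002]
wrist_force: [0.5, 0.1, -0.6]
finger_gap: 0.0424
```

```bash
python3 - <<'E'
from h import *
s=st(); axes()
E
```

```text
t 16.95 tcp [553.  320.  107.8] jaw deg 163.96 gap 42.4 F [ 0.46  0.13 -0.56] q [ 0.39  0.49  0.08  1.18  0.02 -0.9 ]
tool z [-0.024   0.0065 -0.9997] tool x [-0.9607  0.2763  0.0249]
```

>>> arm_command(steps="0 0 60 0")

```text
clock: 17.08
tcp_pos: [0.5493, 0.3183, 0.1624]
orientation: [-0.017, 0.14, 0.99, -0.001]
wrist_force: [1.4, 1.1, 0.8]
finger_gap: 0.0426
```

>>> arm_command(steps="0 0 60 0")

```text
clock: 17.2
tcp_pos: [0.549, 0.3182, 0.2237]
orientation: [-0.017, 0.14, 0.99, -0.002]
wrist_force: [2.5, 0.4, -0.2]
finger_gap: 0.0427
```

>>> arm_command(steps="0 0 0 0; 0 0 0 0; 0 0 0 0")

```text
clock: 17.58
tcp_pos: [0.5481, 0.3178, 0.222]
orientation: [-0.019, 0.14, 0.99, -0.002]
wrist_force: [0.5, -0.1, -1.2]
finger_gap: 0.0426
```

```bash
python3 - <<'E'
from h import *
s=st(); axes()
E
```

```text
t 17.575 tcp [548.1 317.8 222. ] jaw deg 163.9 gap 42.6 F [ 0.53 -0.13 -1.18] q [ 0.39  0.46  0.31  1.45  0.02 -0.9 ]
tool z [-3.780e-02  8.000e-04 -9.993e-01] tool x [-0.9602  0.2771  0.0365]
```

>>> arm_command(steps="0 0 -60 0")

```text
clock: 17.7
tcp_pos: [0.5512, 0.3191, 0.1648]
orientation: [-0.015, 0.14, 0.99, -0.0]
wrist_force: [1.2, 0.5, -1.2]
finger_gap: 0.0425
```

>>> arm_command(steps="0 0 0 0;0 0 0 0;0 0 0 0")

```text
clock: 18.08
tcp_pos: [0.5535, 0.32, 0.168]
orientation: [-0.012, 0.14, 0.99, 0.001]
wrist_force: [0.6, -0.4, -0.7]
finger_gap: 0.0425
```

```bash
python3 - <<'E'
from h import *
s=st(); axes()
E
```

```text
t 18.075 tcp [553.5 320.  168. ] jaw deg 163.91 gap 42.5 F [ 0.57 -0.42 -0.68] q [ 0.39  0.47  0.19  1.31  0.02 -0.9 ]
tool z [-0.0243  0.0064 -0.9997] tool x [-0.9605  0.277   0.0251]
```

>>> arm_command(steps="0 0 -60 0")

```text
clock: 18.2
tcp_pos: [0.5599, 0.3227, 0.1153]
orientation: [-0.005, 0.14, 0.99, 0.006]
wrist_force: [1.6, 0.4, -0.3]
finger_gap: 0.0426
```

>>> arm_command(steps="0 0 0 0;0 0 0 0;0 0 0 0")

```text
clock: 18.58
tcp_pos: [0.5622, 0.3237, 0.119]
orientation: [-0.003, 0.14, 0.99, 0.007]
wrist_force: [-0.3, -0.1, -0.2]
finger_gap: 0.0425
```

```bash
python3 - <<'E'
from h import *
s=st(); axes()
E
```

```text
t 18.575 tcp [562.2 323.7 119. ] jaw deg 163.93 gap 42.5 F [-0.28 -0.12 -0.24] q [ 0.39  0.49  0.1   1.18  0.02 -0.9 ]
tool z [-0.0036  0.015  -0.9999] tool x [-0.9609  0.2768  0.0076]
```

>>> arm_command(steps="-5 -2 0 0; -9.5 -3.5 -10 0; -9.5 -3.5 -30 0; -9.5 -3.5 -50 0; -9.5 -3.5 -65 0; -9.5 -3.5 -80 0; -9.5 -3.5 -90 0; -9.5 -3.5 -96 0; -9.5 -3.5 -97 0; -9.5 -3.5 -97 0; -9.5 -3.5 -97 0; -9.5 -3.5 -97 0")

```text
clock: 20.08
tcp_pos: [0.553, 0.3203, 0.0223]
orientation: [-0.003, 0.14, 0.99, 0.007]
wrist_force: [0.4, -0.4, 0.2]
finger_gap: 0.0426
```

```bash
python3 - <<'E'
from h import *
s=st(); axes();snap(15,{"side":(170,260,230,310,6.6)})
E
```

```text
t 20.075 tcp [553.  320.3  22.3] jaw deg 163.93 gap 42.6 F [ 0.39 -0.44  0.24] q [ 0.39  0.53 -0.07  0.96  0.02 -0.9 ]
tool z [-0.003   0.0152 -0.9999] tool x [-0.9609  0.2768  0.0071]
```

View pics/side15z.png

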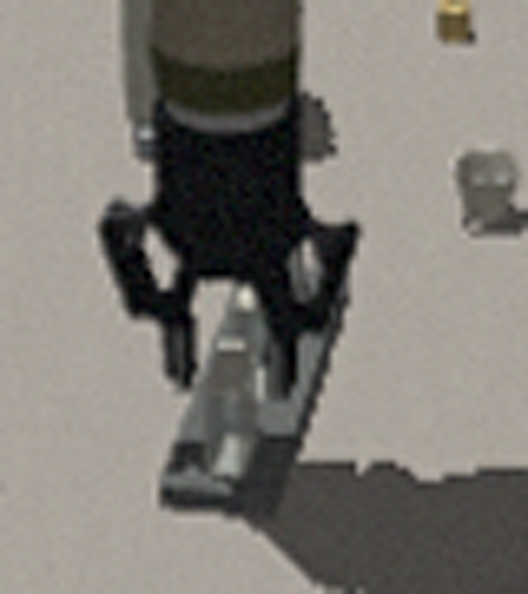

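>>> arm_command(steps="0 0 0 0; 0 0 0 0; 0 0 0 0; 0 0 0 0; 0 0 0 0; 0 0 0 0", fingers=-1, newtons=40)

```text
clock: 20.88
tcp_pos: [0.5532, 0.3204, 0.0225]
orientation: [-0.002, 0.14, 0.99, 0.007]
wrist_force: [-0.2, -0.1, 3.5]
finger_gap: 0.0188
```

```bash
python3 - <<'E'
from h import *
s=st(); axes();snap(16,{"side":(170,260,230,310,6.6)})
E
```

```text
t 20.875 tcp [553.2 320.4  22.5] jaw deg 163.93 gap 18.8 F [-0.21 -0.13  3.48] q [ 0.39  0.53 -0.07  0.96  0.02 -0.9 ]
tool z [-0.0026  0.0154 -0.9999] tool x [-0.9609  0.2768  0.0067]
```

View pics/side16z.png

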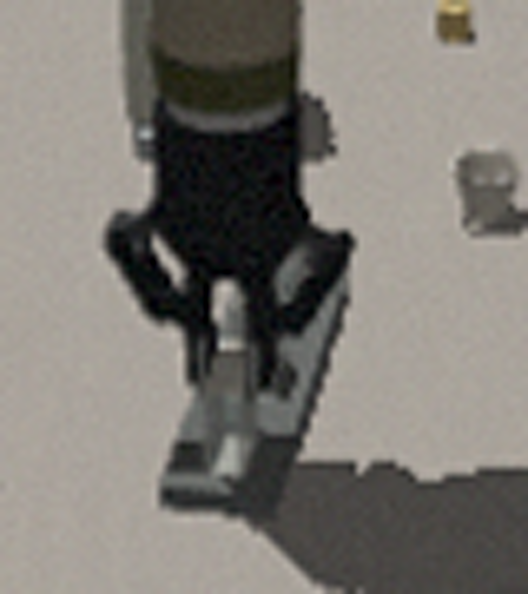

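>>> arm_command(steps="0 0 3 0; 0 0 8 0; 0 0 15 0; 0 0 25 0; 0 0 45 0; 0 0 70 0; 0 0 100 0; 0 0 130 0; 0 0 160 0; 0 0 180 0; 0 0 192 0; 0 0 198 0; 0 0 200 0; 0 0 200 0; 0 0 200 0")

```text
clock: 22.8
tcp_pos: [0.5529, 0.3202, 0.2217]
orientation: [-0.003, 0.14, 0.99, 0.007]
wrist_force: [0.1, 0.2, -0.9]
finger_gap: 0.0193
```

```bash
python3 - <<'E'
from h import *
s=st(); axes();snap(17,{"side":(140,250,230,310,5.4),"top":(150,230,160,280,6.6)})
E
```

```text
t 22.8 tcp [552.9 320.2 221.7] jaw deg 163.93 gap 19.3 F [ 0.1   0.23 -0.87] q [ 0.39  0.44  0.27  1.4   0.02 -0.9 ]
tool z [-0.0038  0.0149 -0.9999] tool x [-0.9609  0.2769  0.0078]
```

View pics/side17z.png

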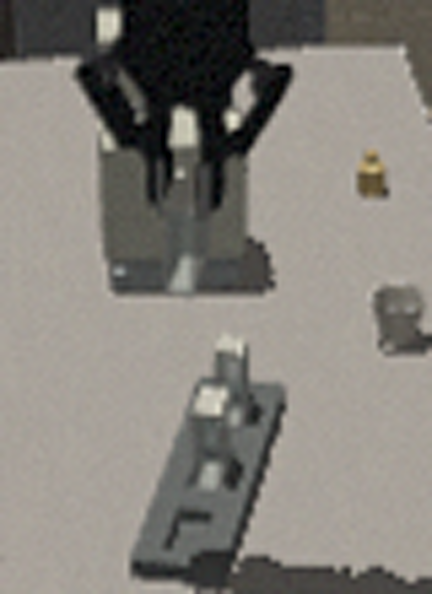

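>>> arm_command(steps="0 -10 0 0.01; -1 -30 0 0.02; -2 -60 0 0.04; -4 -100 0 0.06; -6 -145 0 0.08; -8 -190 0 0.1; -10 -235 0 0.12; -12 -280 0 0.15; -13 -325 0 0.18; -15 -370 0 0.21; -16 -410 0 0.24; -17 -445 0 0.26; -18 -470 0 0.265; -18.5 -484 0 0.265; -18.5 -489 0 0.265; -18.5 -489 0 0.265; -18.5 -489 0 0.265; -18.5 -489 0 0.265")

```text
clock: 25.15
tcp_pos: [0.5346, -0.1679, 0.2221]
orientation: [-0.004, 0.007, 1.0, 0.007]
wrist_force: [-0.4, 0.4, -0.3]
finger_gap: 0.0191
```

```bash
python3 - <<'E'
from h import *
s=st(); axes();snap(18,{"side":(95,195,220,300,6),"top":(140,230,300,420,6.6)})
E
```

```text
t 25.15 tcp [ 534.6 -167.9  222.1] jaw deg 179.18 gap 19.1 F [-0.43  0.38 -0.29] q [-0.45  0.29  0.06  1.35  0.01 -2.01]
tool z [-0.0071  0.0136 -0.9999] tool x [-0.9999  0.0143  0.0073]
```

View pics/side18z.png

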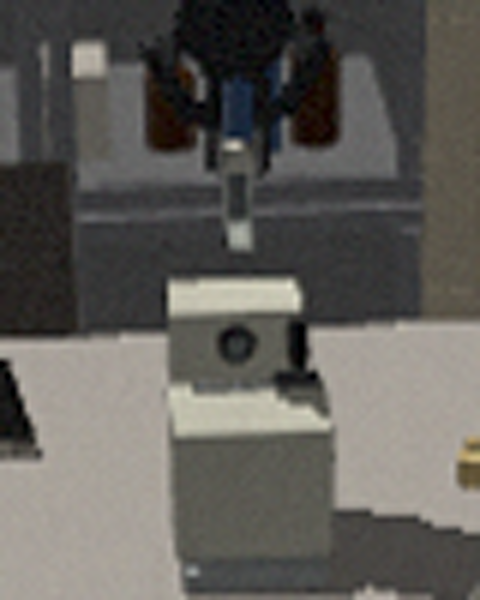

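View pics/top18z.png

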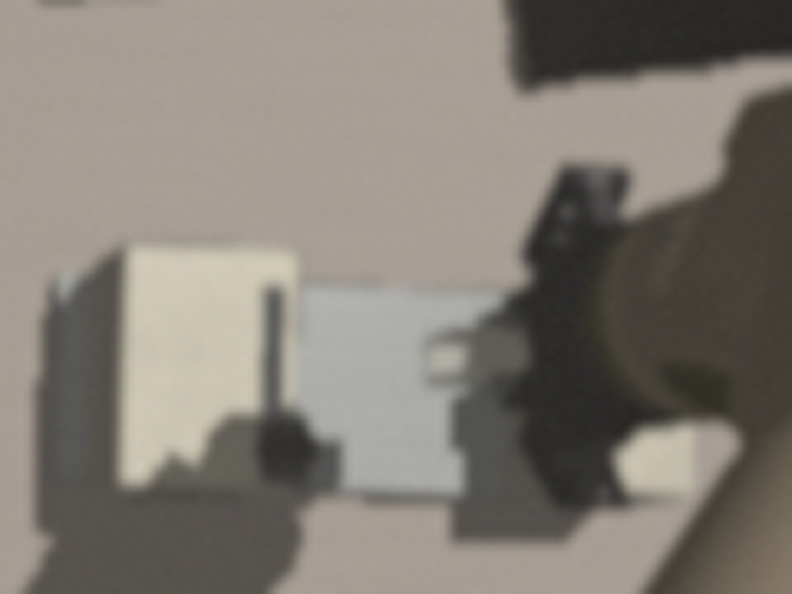

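```bash
python3 - <<'E'
from h import *
for z in(.203,.267): print(z,unproj("top",[(300+425/6.6-.5,140+360/6.6-.5)],z)*1000)
zb=.204
for z in(zb,zb+.032,zb+.064): print(z,proj("side",[[.5343,-.146,z],[.5343,-.190,z]]), (proj("side",[[.5343,-.146,z]])+.5-[220,95])*6)
E
```

```text
0.203 [[ 535.82179703 -145.23511615  203.        ]]
0.267 [[ 530.96552019 -128.06803771  267.        ]]
0.204 [[259.6856323  136.34487217]
 [258.96185226 132.30959241]] [[241.11379381 251.06923299]]
0.236 [[259.57571834 129.20304518]
 [258.8484424  125.26931002]] [[240.45431003 208.21827108]]
0.268 [[259.46407854 121.94907967]
 [258.73328507 118.12054859]] [[239.78447127 164.69447804]]
```

```bash
python3 - <<'E'
import cv2
print(cv2.imread("pics/side18.png",0)[114:142,250:270])
s=cv2.imread("pics/side18.png"); cv2.imwrite("pics/z7.png",cv2.resize(s[100:145,240:280],None,fx=13,fy=13,interpolation=cv2.INTER_CUBIC))
E
```

```text
[[ 19  12  12  12  20  16   7  56  42  36  38  34  19  23  16  15  21  59
   36  25]
 [ 16  15  26  17  14  10  16  53  46  37  35  38  25  20  19  20  46 106
   64  22]
 [ 14  34  50  59  30  22  27  52  43  35  37  37  38  37  17  35  53 103
   58  30]
 [ 15  32  45 106  53  35  50  55  32  31  33  36  60  44  21  34  47 101
   62  26]
 [  8  25  41 103  49  28  55  97 119 125  76  43  53  50  15  32  48 102
   68  33]
 [ 32  38  64 102  45  33  67 128 176 182 110  57  56  41  12  35  49  98
   94  76]
 [ 77  79 101 107  48  16  63  61  74  81  82  77  57  44  15  64  79 101
  100 103]
 [107 104 102 106  45  24  66  66  80  84  87  86  65  46  20 100 106 105
  105 105]
 [103 100 104 110  43  18  59  72  89  90  85  92  75  48  11  92 106  98
  100 101]
 [102 105 104 107  70  61  69  87  84  86  83  94  75  42  49  92 102 101
   99  98]
 [100 102 105 102 107 106  80  79  53  46  42  80  71  54  87  90  89  83
   82  80]
 [ 82  80  86  90  92  88  85  82  49  45  44  82  81  79  72  77  74  74
   65  64]
 [ 60  55  56  56  55  54  54  83  53  45  47  87  65  56  51  53  60  55
   52 
[... 580 characters left out ...]
  53  58
   57  56]
 [ 55  57  61  55  58  52  57  51 141 161 164 136  72  54  57  52  51  57
   54  57]
 [ 57  51  54  53  54  56  53  34 130 151 154 134  69  50  59  58  51  56
   53  55]
 [ 52  54  57  53  54  50  55  51  85 105 105 107  67  52  54  53  53  54
   56  53]
 [ 53  52  55  52  55  53  56  55  49  52  49  52  56  49  56  53  56  56
   57  52]
 [ 57  57  53  54  59  57  53  55  50  56  51  49  51  55  53  50  52  56
   53  55]
 [ 53  55  46  52  55  56  56  52  49  49  53  52  51  54  56  55  54  52
   50  51]
 [ 51  45  50  47  44  46  44  43  42  45  48  52  40  42  45  46  46  48
   45  50]
 [ 95  91  94 121 123 123 124 123 127 126 124 120 129 125 125 126 123 123
  132  80]]
```

View pics/z7.png

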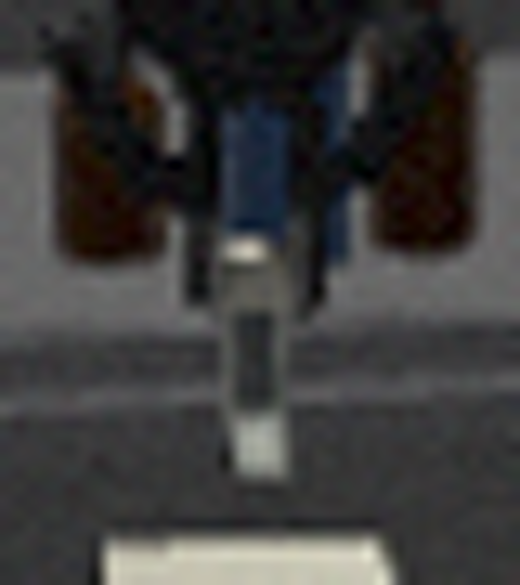

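>>> arm_command(steps="-0.5 -1.5 -5 0; -0.5 -1.5 -15 0; -0.5 -1.5 -30 0; -0.5 -1.5 -50 0; -0.5 -1.5 -70 0; -0.5 -1.5 -90 0; -0.5 -1.5 -105 0; -0.5 -1.5 -116 0; -0.5 -1.5 -122 0; -0.5 -1.5 -125 0; -0.5 -1.5 -125.5 0; -0.5 -1.5 -125.5 0; -0.5 -1.5 -125.5 0; -0.5 -1.5 -125.5 0")

```text
clock: 27.0
tcp_pos: [0.5342, -0.1697, 0.0968]
orientation: [-0.003, 0.007, 1.0, 0.007]
wrist_force: [0.0, 0.0, 0.0]
finger_gap: 0.0187
```

```bash
python3 - <<'E'
from h import *
s=st(); axes();snap(19,{"side":(110,170,225,295,8),"top":(140,230,300,420,6.6)})
zb=s["tcp_pos"][2]-.0185
for z in(zb,zb+.0168,zb+.064): print(z,((proj("side",[[.5343,-.147,z],[.5343,-.191,z]])+.5-[225,110])*8).round(1).tolist(),((proj("top",[[.5343,-.147,z],[.5343,-.191,z]])+.5-[300,140])*6.6).round(1).tolist())
E
```

```text
t 27.0 tcp [ 534.2 -169.7   96.8] jaw deg 179.17 gap 18.7 F [0.   0.   0.05] q [-0.46  0.35 -0.17  1.06  0.01 -2.01]
tool z [-0.0068  0.0134 -0.9999] tool x [-0.9999  0.0146  0.007 ]
0.07826422833052314 [[284.7, 430.1], [279.0, 395.0]] [[356.2, 381.9], [451.5, 384.6]]
0.09506422833052314 [[284.2, 402.0], [278.6, 367.2]] [[365.3, 379.7], [461.7, 382.3]]
0.14226422833052316 [[283.0, 321.7], [277.3, 288.0]] [[391.9, 373.0], [491.8, 375.8]]
```

View pics/side19z.png

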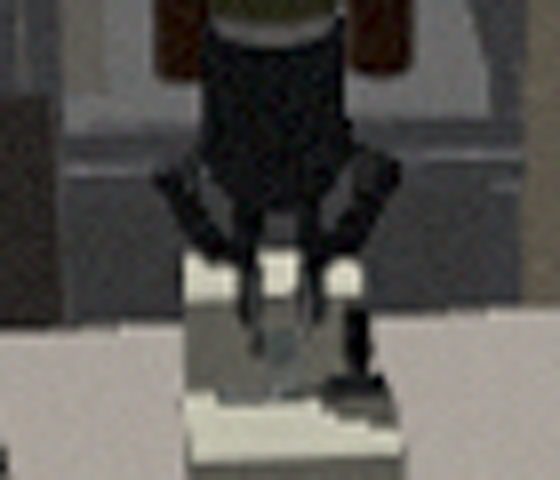

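View pics/top19z.png

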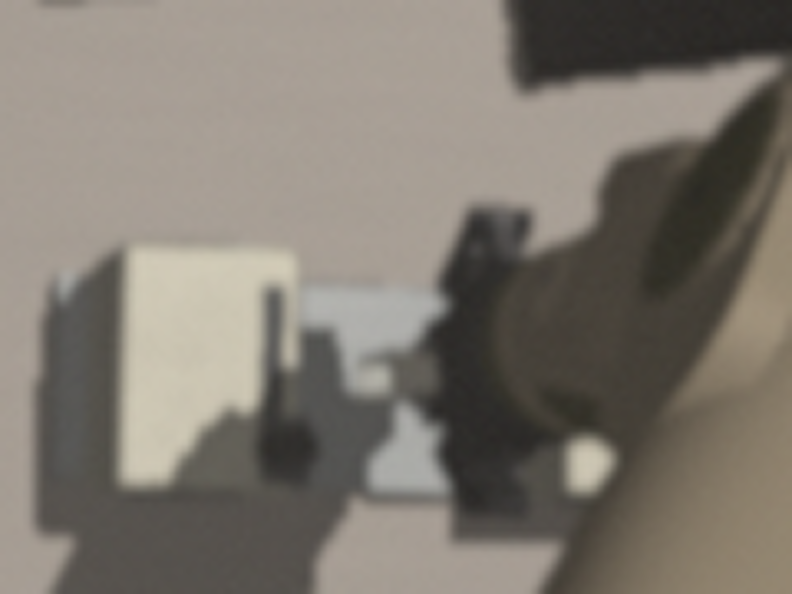

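```bash
python3 - <<'E'
from h import *
g=cv2.imread("pics/top19.png",0); print(g[190:204,350:366])
s=cv2.imread("pics/top19.png"); cv2.imwrite("pics/z8.png",cv2.resize(s[180:215,340:380],None,fx=15,fy=15,interpolation=cv2.INTER_CUBIC))
zb=.0783
for z in(zb,zb+.058,zb+.064): print(z,proj("top",[[.5243,-.1475,z],[.5443,-.1475,z]]).round(1).tolist(), ((proj("top",[[.5243,-.1475,z],[.5443,-.1475,z]])+.5-[340,180])*15).round(0).tolist())
g=cv2.imread("pics/side19.png",0); print(g[148:163,252:270])
E
```

```text
[[126 158 173 175 175 175 174 174 174 174 173 172 163 141 100  61]
 [115 150 169 174 173 173 174 173 169 168 167 163 146 116  80  57]
 [103 138 165 172 170 169 165 160 153 148 149 142 121  92  70  57]
 [ 93 124 158 169 161 152 145 137 126 119 119 116 102  86  77  68]
 [ 87 117 156 164 150 137 130 122 114 101  98  97  95  89  86  79]
 [ 85 113 150 161 150 146 146 145 132 107  93  92  92  93  93  83]
 [ 85 105 141 159 159 161 166 168 153 119  96  94  93  93  93  87]
 [ 84 102 136 157 162 168 172 173 160 122  97  92  93  94  93  87]
 [ 84  99 128 149 156 162 165 162 149 119  96  91  91  88  88  82]
 [ 83  89 108 125 133 139 140 137 128 111  96  91  84  80  78  71]
 [ 82  84  89  98 102 108 107 105 103 101 107 104  88  73  65  56]
 [ 84  82  82  84  86  85  85  85  87 104 130 133 112  86  66  52]
 [ 84  83  83  82  83  82  83  82  87 112 148 156 141 112  78  54]
 [ 83  84  83  84  82  83  83  81  87 115 153 168 159 135  97  74]]
0.0783 [[353.6, 200.7], [353.7, 194.1]] [[212.0, 317.0], [212.0, 219.0]]
0.1363 [[358.5, 199.6], [358.6, 192.7]] [[285.0, 301.0], [286.0, 198.0]]
0.1422999999999
[... 496 characters left out ...]
 86  91  91  78  23   0]
 [ 89  88  88  93  71  61  77  72  66  73  86  92  92  92  95  82  34   8]
 [ 90  91  87  94  90  92  85  73  76  87  91  87  96  92  95  98  54  17]
 [ 87  93  90  92  92  95  88  89  91  94  91  95  92  89  82  87  59  32]
 [ 94  92  90  91  92  89  89  93  94 100  91  91  95  74  37  26  27  29]
 [ 88  99  97  93  96  94  85 109  98  92  78  78  67  50  34  23  27  27]
 [ 91  95  98  92  94  94  94 111  78  69  72  94  93  57  44  42  50  53]
 [135 122 124 128 121 124 146 148 143 150 150 173 178  96  69  71  82  87]
 [192 192 191 194 193 190 190 193 192 193 188 190 194 142 132  87  78  75]
 [186 188 189 185 188 188 187 187 185 189 187 188 191 192 193 140 129 130]]
```

View pics/z8.png

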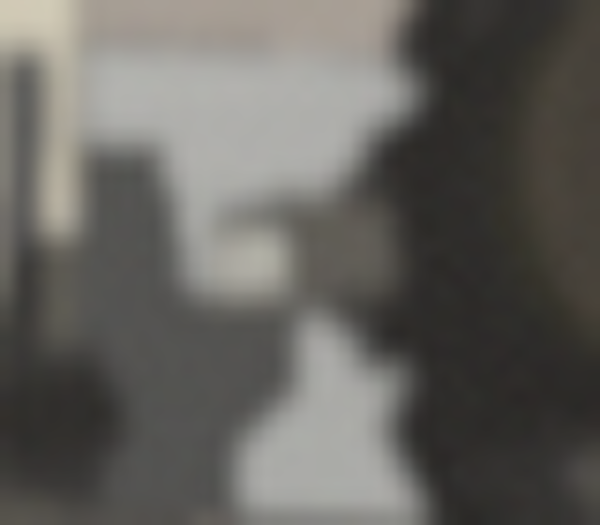

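>>> arm_command(steps="0 0 0 0; 0 0 0 0; 0 0 0 0; 0 0 0 0")

```text
clock: 27.6
tcp_pos: [0.5342, -0.1697, 0.0966]
orientation: [-0.004, 0.007, 1.0, 0.007]
wrist_force: [0.4, 0.7, -0.6]
finger_gap: 0.0193
```

```bash
python3 - <<'E'
from h import *
s=st(); axes(); print(np.abs(s["qvel"]).max())
print(hand_in())
E
```

```text
t 27.6 tcp [ 534.2 -169.7   96.6] jaw deg 179.16 gap 19.3 F [ 0.44  0.7  -0.63] q [-0.46  0.35 -0.17  1.06  0.01 -2.01]
tool z [-0.007   0.0135 -0.9999] tool x [-0.9999  0.0146  0.0072]
0.002362236263093242
the job is handed in; nothing more can be done
None
```

I slid the shutter to its end stop, took the longest cell out of the rack and handed in at 27.6 s with the arm still holding it in the photometer gap. The hand-in gave no verdict.

**Shutter:** I gripped the knob and slid it 36 mm, until the stop pushed back with about 12 N. After I let go, the picture showed it still in the open position.

**Cell:** I gripped it by the frosted faces with 40 N; the finger gap reads about 19 mm. The other two cells were still in the rack after the lift.

**Last checks:**
- **Sideways and mid-gap:** the cell is within about 1 mm of the beam line. It is within about 1 mm of mid-gap by the top camera, whose photometer fit I used. The side camera alone put mid-gap about 4 mm further along y.
- **Height:** the underside is about 78 mm above the bench, so the beam passes about 17 mm above it, in the middle of the lower half of the windows. This comes from the lift distance; a side picture taken above the gap agreed with it.
- **Angle:** the jaws are within about 0.1° of the photometer's axis.
- **Contact:** the wrist force is about 1 N, which suggests nothing but the fingers touches the cell, and the arm is still.

**What disagreed:**
- The fingertips in the pictures sit about 20 mm farther back than the reported TCP. The grip was therefore shallower than the reported height implies, and I relied on relative heights instead.
- The tool picked up a small tilt as it moved. I reduced it before the grasp, and it ended at about 0.9°. One side picture suggested the cell itself may lean up to about 1.5°.
- In the top view, the cell's underside, seen through the glass, read about 2 mm off in x. The lid and the side view did not agree with that, so I ignored it.

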